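# Load a slide holder and roll the reader's tray to the cursor

### The job

Lay the oblong slide holder fully down into the tray of the slide reader and let go of it; then roll the reader's thumbwheel with one fingertip, pressing lightly, until the tray's pointer stands exactly opposite the cursor's tooth, and leave it there. Run the tray along with the wheel only, not by pushing the tray or the holder, put the holder in without forcing it, and leave the other things on the bench where they are.

Things in the scene. Friction and masses are not known exactly. Their poses are not given: they have to be found in the camera images.
- holder_center (a point): Centre (half-way up) of the loose slide holder: grey plastic oblong plate 40 (own x) x 76 (own y) x 10 mm high with an upright grip bar in its middle, 12 mm thick (x) x 36 mm long (y), 22 mm high above the plate, so 32 mm high overall, about 90 g; the centre is 16 mm above its underside. It starts flat on the bench. Either way round fits the tray.
- square_holder_center (a point): The same point of a similar grey holder with a square plate, 54 x 54 mm, same grip bar and heights; it does not fit the tray. Leave it.
- reader: The slide reader: fixed low cream case, 170 (own x) x 250 (own y) mm, flat top at 50 mm. Origin on the bench under its centre; x away from its front (wheel side), y along the tray's way. Its pose varies.
- nest (a point): Centre of the tray's inner floor, about 56 mm above the bench (4 mm either way); axes along the reader's. The tray is a shallow aluminium nest, inside 44 (x) x 80 (y) mm, walls 6 mm thick and 7 mm high above this floor. It slides along the reader's y against about 2.5 N of drag, at most 100 mm, and starts near its -y end.
- pointer (a point): Tip of the tray's pointer, a steel tab 3 mm wide (y) on the tray's front (-x) side; it travels with the tray. Axes along the reader's.
- cursor_tooth (a point): Tip of the 3 mm wide tooth of the fixed steel cursor block (16 x 14 x 5 mm) on the case top in front of the tray, facing the pointer. Opposite means both tips at the same y in the reader's axes (they stay about 3.5 mm apart in x). At the start the pointer is 30 to 75 mm short of it, on the -y side.
- wheel_seat (a point): Point on the case top (50 mm above the bench) straight under the thumbwheel's crown; axes along the reader's. The wheel: dark ribbed disc, radius 24, 16 mm thick, axle along x, sunk in a slot; only the crown shows, 4 to 12 mm above this point (differs by unit, not measured: find it by touch). Cheeks 2 mm high beside it (9 to 14 mm off in x) keep it from being pinched.
- wheel (a joint): Angle of the thumbwheel (rad); grows as the crown is rolled towards the reader's +y. The wheel sits on a spring, 8 N per mm pressed, and needs about 1.5 N of drag at its rim to turn: a press of 4 to 8 N turns it, less may slip, and over 15 N harms it.
- tray (a joint): Travel of the tray (m) along the reader's +y, 0 near its -y end; geared to the wheel, 15 mm per rad, so that rolling the crown 24 mm towards +y runs the tray 15 mm towards +y; it stays where it is left.
- dish: Clear flat round dish, 60 mm wide, 17 mm high; origin under its centre. Bystander.
- dropper: Small white dropper bottle, 26 mm wide, 70 mm high; origin under its centre. Bystander.
- stain: Small amber bottle, 32 mm wide, 75 mm high; origin under its centre. Bystander.
- cup: White cup, 72 mm wide, 85 mm high; origin under its centre. Bystander.
- slide_box: Cardboard box 60 x 90 x 30 mm; origin under its centre. Bystander.
Not all that is in view belongs to the job. What is shaped like the part that bears holder_center but purple is not meant.

How it is judged:
By the outcome, as a careful person would: the job done as asked, in the order asked, and still so for the second after the job is handed in, with the robot touching nothing.
It also fails if it takes over 67 s, if anything falls off the work surface, if the arm or the gripper's body presses on something with over 40 N, if the wrist force passes 120 N, or if a joint passes its speed limit or range.

### The arm

A 7-joint arm with a two-finger parallel gripper is mounted at the origin on the work surface. World frame = base frame: x ahead of the robot, y to its left, z up, the work surface at z = 0. Lengths are in m, angles in rad, forces in N, time in s.
With the tool pointing down it reaches from about 0.425 to 0.925 m from the base axis. Payload 6.8 kg.
Tool frame: the origin (TCP) lies on the centre line of the jaws, within the pads' length; the fingertips stand 17 mm ahead of it and the grasp point (between the pads) lies 2 mm behind it; z points along the fingers, x is the direction in which the jaws open and shut, and the axes are right-handed (so a half turn about z gives the same grasp; the last joint's range is limited). The gripper opens to 85 mm and grips with 20 to 120 N. Pads are 22 mm wide; open, the fingers measure 114 mm over their backs; the gripper's body (76 mm by 85 mm) begins 54 mm behind the grasp point. The pads swing forward as they close: fully open they stand 13 mm farther back than shut.
Start: joints at [1.077, 0.477, 0.022, 1.555, -0.011, 1.109, -0.083], TCP at [0.254, -0.625, 0.248] pointing down, gripper open.
Joint ranges: [-2.96, 2.96], [-0.34, 2.1], [-1.41, 1.46], [0.24, 2.44], [-1.37, 4.51], [0.17, 1.92], [-2.96, 2.96]. Speed limits (rad/s): [2.39, 2.39, 3.14, 3.14, 3.14, 3.14, 3.14].

### API

Orientations are given as a unit quaternion [w, x, y, z].
In Python, from station import status, read_camera, camera_model, bot gives the robot as it stands.
- The arm moves only by the tool arm_command, never from a script. Its argument "series" is a list of rows, each a list of 3 entries, a list of its own where there are three numbers: the finger opening in mm, from 0 to 85.4, then the shift along the tool's x, y, z in mm, then the turn about the tool's z in rad. In form: [[gripper, [dx, dy, dz], roll], ...]. A call has 1 to 8 rows; each row is the pose to reach, as a shift and turn from the pose commanded when the call began, along the tool's axes at that moment; what a row does not reach only later rows make up. A row lasts 1/8 s, in which the tool goes at most 62.5 mm and 10.7 degrees, less where a joint would pass 70% of its speed; a pose out of reach is approached as far as the arm can. A call with a gripper value outside its range is refused whole. The fingers move at their own pace and stop on an object; "squeeze" is the grip in N (left out, the last holds). Time passes only in rows, so rows that repeat a pose let the fingers close. It gives the time, the measured TCP pose, the force and the opening at its end, in the units of the state.
- status.get_obs(): the state, without advancing time (a new reading comes with each control period).
- read_camera(name): name is "side" or "top" or "wrist"; returns the picture (480x640x3 uint8, blue, green, red); there is no depth.
- camera_model(name): a dict with "fov_y" (degrees; the focal length in pixels is half the picture's height over the tangent of half this angle, whatever the lens; pixels are square), "cx", "cy" (the principal point, pixels), "R" (3x3) and "t" (3): a world point X has camera coordinates R X + t. Camera axes: x right, y down, z forward; pixel columns grow to the right and rows downward; lengths in m; the calibration is good to about 2 mm. A picture is of the moment at which its call begins: read the wrist's pose just before it. camera_model takes no time and is no camera call; for the wrist camera it gives the pose at the moment of the call.
- bot.hand_in(): hands the job in, once; it reports no verdict.
The state is a dict: "t": time; "q": joint angles; "joint_vel": joint speeds; "joint_torque": joint torques, N m; "eef_pos": TCP position; "tool_rot": TCP orientation; "contact_force": force on the tool from outside, world axes, zero at the start; "torque": the same for the moment, N m; "gripper_width": opening from 0.0 (shut) to 1.0 (fully open).
Only numpy, scipy, OpenCV 4.12 (cv2) and the standard library are available. Lean on these libraries where they do the work, as an engineer would, in place of code of your own. Each camera call takes 0.05 s, during which the arm holds its last target.

## Working session

There is one attempt and no reset: what is moved stays moved. The work goes in short steps, Python scripts to look and compute and a tool call to move; the robot and the scene stay as the last step left them, time stands still between calls to the robot, and variables do not carry over. Pictures are saved under pics/ and viewed, and the job is handed in when it is done.

Besides the shell and the picture viewer there is one more tool, called by a JSON object that holds its "name" and its "arguments", one argument or row to a line. arm_command: Moves the arm, as the interface text tells. Its arguments: {"type":"object","properties":{"series":{"type":"array"},"squeeze":{"type":"number"}},"required":["series"]}

```bash
ls; mkdir -p pics; python3 - <<'E'
from station import status, read_camera, camera_model, bot
import cv2, numpy as np
o=status.get_obs(); print({k:np.round(v,4).tolist() for k,v in o.items()})
for n in ["side","top","wrist"]:
    m=camera_model(n); print(n,m)
    cv2.imwrite(f"pics/{n}0.png",read_camera(n))
E
```

```text
pics
{'t': 0.0, 'q': [1.0769, 0.4778, 0.0223, 1.5564, -0.0115, 1.1093, -0.0831], 'joint_vel': [-0.0018, -0.001, 0.0016, 0.0013, 0.0007, 0.0015, 0.0014], 'joint_torque': [-0.0001, -59.6447, 1.6076, -28.1189, 0.0124, 0.0095, -0.0], 'eef_pos': [0.2538, -0.6249, 0.2473], 'tool_rot': [-0.0005, 0.8295, -0.5584, -0.0008], 'contact_force': [-0.4277, 0.2243, 0.4429], 'torque': [0.0016, 0.0229, 0.0628], 'gripper_width': 0.996}
side {'fov_y': 51.05007703304039, 'cx': 320.151329331179, 'cy': 238.39362393807576, 'R': array([[-0.97932489, -0.20226061,  0.00366113],
       [-0.15374555,  0.73241404, -0.66327368],
       [ 0.13147267, -0.65012331, -0.74836797]]), 't': array([0.54761862, 0.11464016, 1.08341084])}
top {'fov_y': 55.70713495578792, 'cx': 320.90192901445846, 'cy': 244.62601294662687, 'R': array([[ 0.00619861, -0.9997743 , -0.02032048],
       [-0.99864915, -0.00514072, -0.05170535],
       [ 0.05158922,  0.02061353, -0.99845562]]), 't': array([0.00653778, 0.55011837, 1.24848857])}
wrist {'fov_y': 71.93487291208871, 'cx': 320.7679615093309, 'cy': 238.09489067652973, 'R': array([[ 3.75422515e-01, -9.26853545e-01, -6.64460008e-04],
       [-8.76677395e-01, -3.55331136e-01,  3.24309310e-01],
       [-3.00823337e-01, -1.21170500e-01, -9.45950860e-01]]), 't': array([-0.67510581, -0.04123738,  0.38011311])}
```

View pics/side0.png

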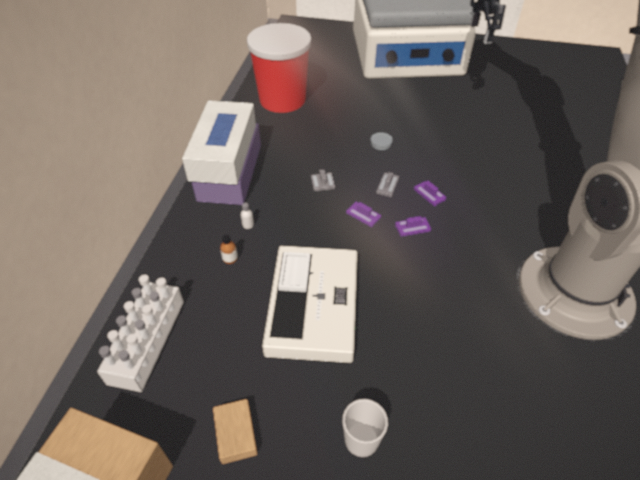

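View pics/top0.png

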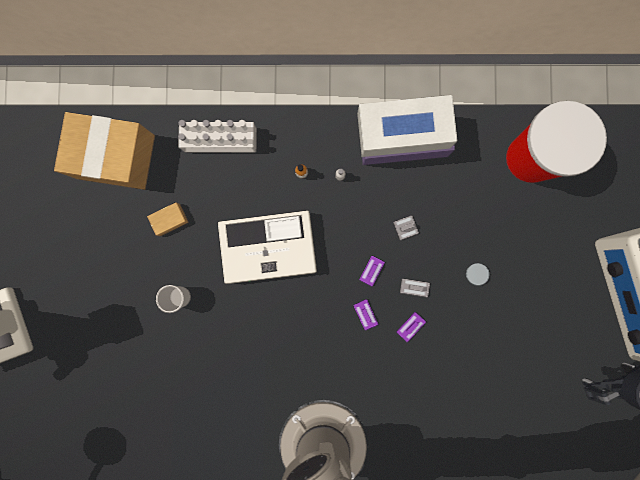

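View pics/wrist0.png

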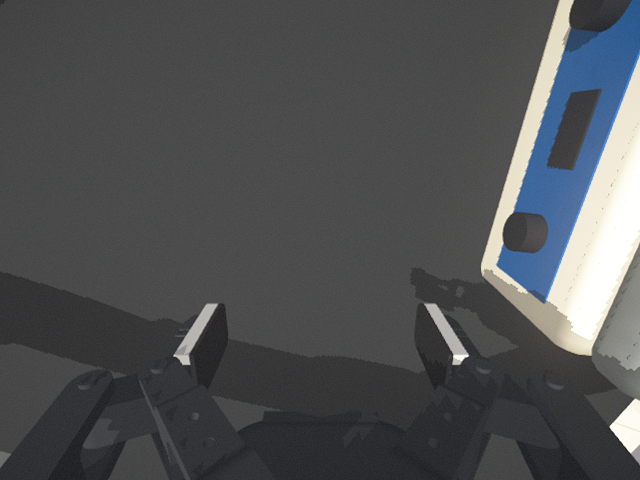

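```bash
cat > h.py <<'E'
from station import status, read_camera, camera_model, bot
import cv2, numpy as np
from scipy.spatial.transform import Rotation as Ro
def f(m): return 240/np.tan(np.radians(m["fov_y"])/2)
def ray(m,u,v):
    d=np.array([(u-m["cx"])/f(m),(v-m["cy"])/f(m),1.]); R=np.array(m["R"])
    return -R.T@np.array(m["t"]), R.T@d
def onz(m,u,v,z):
    c,d=ray(m,u,v); return c+d*(z-c[2])/d[2]
def proj(m,X):
    p=np.array(m["R"])@np.array(X)+m["t"]; return np.array([m["cx"],m["cy"]])+f(m)*p[:2]/p[2]
def tri(obs):
    A=np.zeros((3,3));b=np.zeros(3);L=[]
    for m,u,v in obs:
        c,d=ray(m,u,v);d=d/np.linalg.norm(d);P=np.eye(3)-np.outer(d,d);A+=P;b+=P@c;L.append((P,c))
    x=np.linalg.solve(A,b); return x,[np.linalg.norm(P@(x-c)) for P,c in L]
def toolR():
    w,x,y,z=status.get_obs()["tool_rot"]; return Ro.from_quat([x,y,z,w])
def show(): 
    o=status.get_obs(); R=toolR().as_matrix()
    print("t",o["t"],"pos",np.round(o["eef_pos"],4),"xax",np.round(R[:,0],3),"zax",np.round(R[:,2],3),"F",np.round(o["contact_force"],2),"g",round(float(o["gripper_width"]),3))
def shift(X,tgt=None):
    "world target -> tool shift mm"
    o=status.get_obs(); return toolR().inv().apply(np.array(X)-o["eef_pos"])*1000
E
python3 - <<'E'
from h import *
i=cv2.imread("pics/top0.png"); m=camera_model("top")
def crop(i,x,y,w,h,s,n): cv2.imwrite(n,cv2.resize(i[y:y+h,x:x+w],None,fx=s,fy=s,interpolation=cv2.INTER_CUBIC))
crop(i,205,200,130,95,6,"pics/topc.png"); crop(i,340,205,160,140,5,"pics/toph.png")
s=cv2.imread("pics/side0.png"); crop(s,255,230,120,140,4,"pics/sidec.png"); crop(s,300,120,160,130,5,"pics/sideh.png")
for n,u,v,z in [("holder",415,288,.01),("sq",405,228,.01),("reader",268,247,.05),("wheel",268,267,.055),("tray",283,229,.06),("dish",477,274,0.01)]: print(n,np.round(onz(m,u,v,z),3))
E
```

```text
holder [ 0.432 -0.251  0.01 ]
sq [ 0.598 -0.224  0.01 ]
reader [0.541 0.152 0.05 ]
wheel [0.487 0.151 0.055]
tray [0.589 0.111 0.06 ]
dish [ 0.471 -0.422  0.01 ]
```

View pics/topc.png

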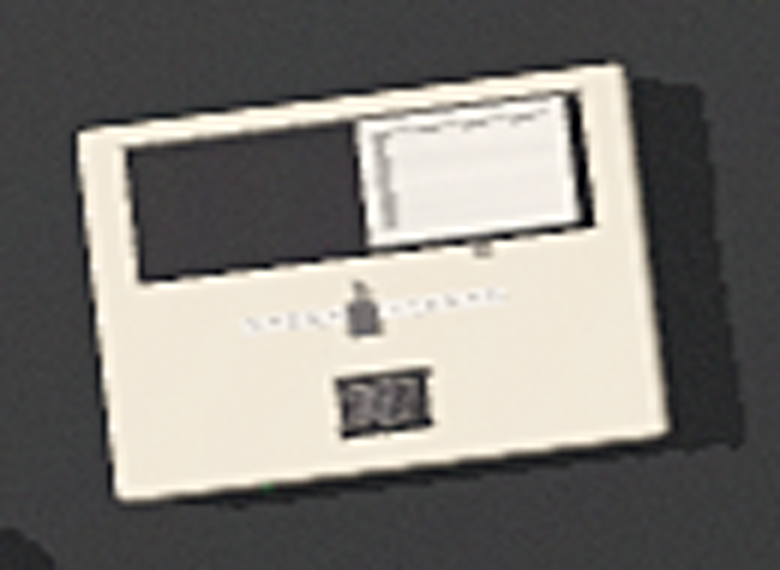

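View pics/toph.png

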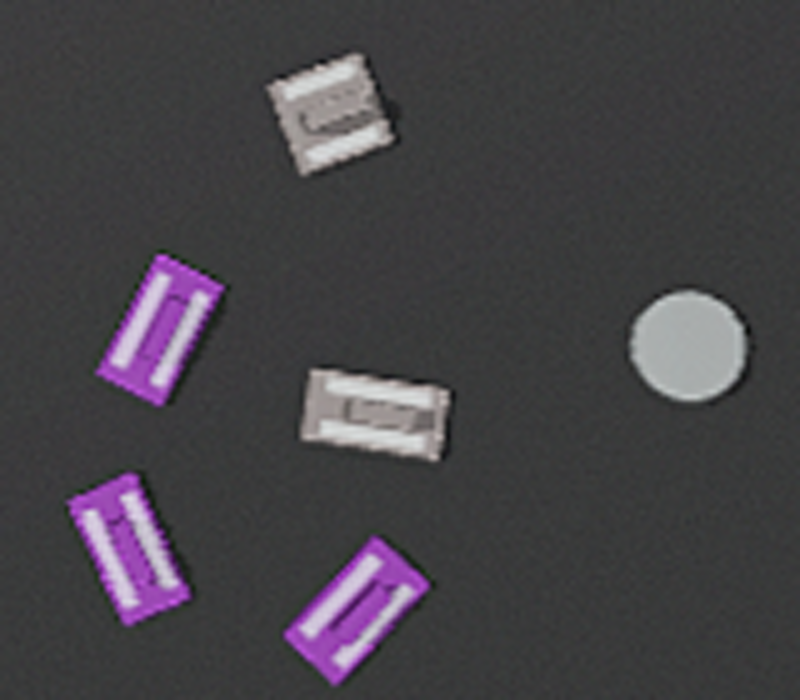

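View pics/sideh.png

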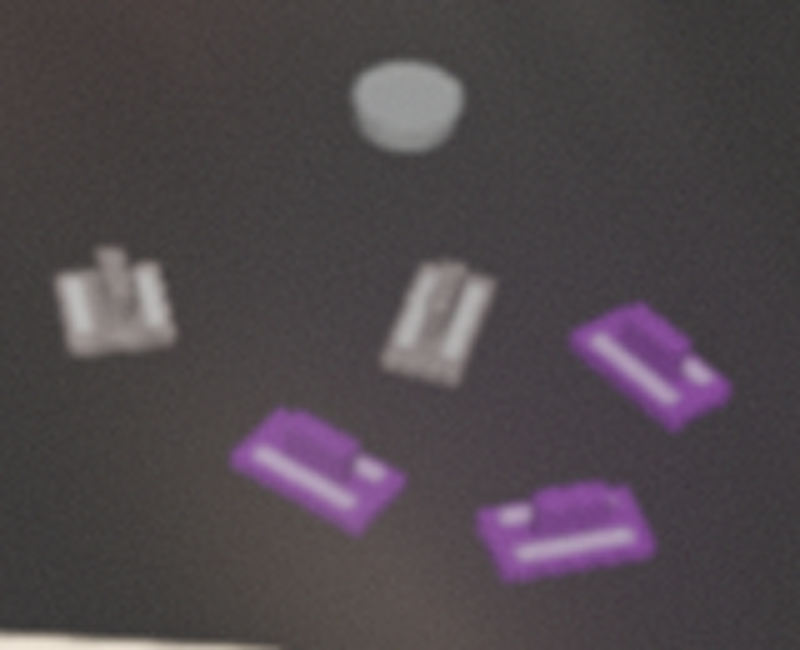

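View pics/sidec.png

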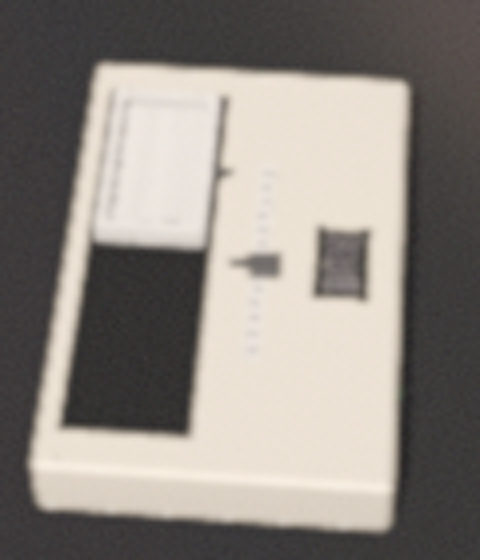

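```bash
python3 - <<'E'
from h import *
i=cv2.imread("pics/top0.png"); m=camera_model("top")
def maskrect(cond,x,y,w,h,z):
    M=np.zeros(i.shape[:2],np.uint8); M[y:y+h,x:x+w]=cond[y:y+h,x:x+w]
    M=cv2.morphologyEx(M,cv2.MORPH_CLOSE,np.ones((5,5),np.uint8))
    c=max(cv2.findContours(M,cv2.RETR_EXTERNAL,cv2.CHAIN_APPROX_NONE)[0],key=cv2.contourArea)
    P=np.array([onz(m,u,v,z)[:2] for u,v in c[:,0]],np.float32)*1000
    r=cv2.minAreaRect(P); print(np.round(r[0],1),np.round(r[1],1),round(r[2],2))
b,g,r=[i[...,k].astype(int) for k in range(3)]
br=(i.min(2)>95)
maskrect(br.astype(np.uint8),205,195,125,100,.05)
maskrect(br.astype(np.uint8),395,270,40,40,.010)
maskrect(br.astype(np.uint8),385,210,40,35,.010)
print(shift([.432,-.251,.18]))
show()
E
```

```text
[542.  156.8] [169.8 251.4] 7.37
[ 433.5 -249.9] [77.  39.3] 81.44
[ 600.3 -226. ] [53.5 55.8] 20.88
[-279.38953165 -305.81814112   67.91234738]
t 0.15 pos [ 0.2538 -0.625   0.2476] xax [ 0.376 -0.927 -0.001] zax [-0.001  0.001 -1.   ] F [0.63 0.59 0.47] g 0.996
```

{"name": "arm_command", "arguments": {
  "series": [
    [85,[-40,-43,8],-0.13],
    [85,[-80,-87,16],-0.26],
    [85,[-120,-131,25],-0.39],
    [85,[-160,-175,33],-0.52],
    [85,[-200,-219,41],-0.65],
    [85,[-240,-263,50],-0.78],
    [85,[-280,-307,58],-0.91],
    [85,[-280,-307,58],-1.035]
  ],
  "squeeze": 30
}}

```text
t: 1.15
eef_pos: [0.4351, -0.245, 0.1899]
tool_rot: [-0.001, 0.998, -0.068, -0.0]
contact_force: [0.0, -0.8, -0.2]
gripper_width: 0.995
```

```bash
python3 - <<'E'
from h import *
m=camera_model("wrist");im=read_camera("wrist");cv2.imwrite("pics/w1.png",im);show()
import pickle;pickle.dump(m,open("m1.pkl","wb"))
print("cam",-np.array(m["R"]).T@m["t"])
E
```

```text
t 1.2 pos [ 0.434  -0.2478  0.19  ] xax [ 0.991 -0.135 -0.   ] zax [-0.     0.001 -1.   ] F [-0.53 -0.44 -0.21] g 0.994
cam [ 0.44668492 -0.16313532  0.31516917]
```

View pics/w1.png

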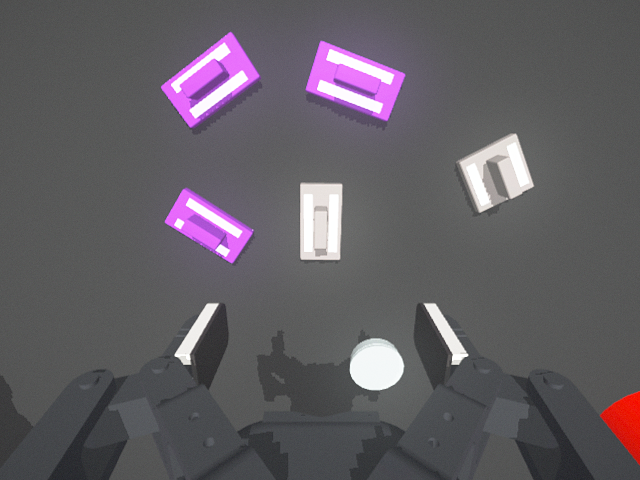

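```bash
python3 - <<'E'
from h import *
import pickle
m=pickle.load(open("m1.pkl","rb")); i=cv2.imread("pics/w1.png"); T=camera_model("top"); t=cv2.imread("pics/top0.png")
print("tcp proj",proj(m,[.434,-.248,0]))
def outline(im,x,y,w,h,th):
    M=np.zeros(im.shape[:2],np.uint8); M[y:y+h,x:x+w]=(im[y:y+h,x:x+w].min(2)>th)
    M=cv2.morphologyEx(M,cv2.MORPH_CLOSE,np.ones((7,7),np.uint8))
    return max(cv2.findContours(M,cv2.RETR_EXTERNAL,cv2.CHAIN_APPROX_NONE)[0],key=cv2.contourArea)
cw=outline(i,285,165,75,115,120); ct=outline(t,395,270,40,40,95)
for mm,c in((m,cw),(T,ct)):
  for z in (.0,.01):
    P=np.array([onz(mm,u,v,z)[:2] for u,v in c[:,0]],np.float32)*1000
    r=cv2.minAreaRect(P); print(z,np.round(r[0],1),np.round(r[1],1),round(r[2],2))
bw=cv2.boxPoints(cv2.minAreaRect(cw)); bt=cv2.boxPoints(cv2.minAreaRect(ct)); print(bw,bt)
for a in bw:
    best=min(bt,key=lambda b:np.linalg.norm(onz(m,*a,.01)-onz(T,*b,.01)))
    print(np.round(tri([(m,*a),(T,*best)])[0],4))
cv2.imwrite("pics/w1c.png",cv2.resize(i[165:285,270:375],None,fx=5,fy=5,interpolation=cv2.INTER_CUBIC))
show()
E
```

```text
tcp proj [319.65394701 217.15913164]
0.0 [ 434.4 -253.3] [79.6 41.2] 80.94
0.01 [ 434.8 -250.4] [77.1 39.9] 80.94
0.0 [ 433.1 -251.7] [77.6 39.6] 81.44
0.01 [ 433.5 -249.9] [77.  39.3] 81.44
[[300. 182.]
 [342. 182.]
 [342. 259.]
 [300. 259.]] [[399.55676 292.14056]
 [401.77838 278.0703 ]
 [429.50812 282.44867]
 [427.2865  296.51892]]
[ 0.4179 -0.215  -0.0285]
[ 0.459  -0.213   0.0216]
[ 0.4488 -0.2902  0.0131]
[ 0.4088 -0.2847  0.0111]
t 1.2 pos [ 0.434  -0.2478  0.19  ] xax [ 0.991 -0.135 -0.   ] zax [-0.     0.001 -1.   ] F [-0.53 -0.44 -0.21] g 0.994
```

View pics/w1c.png

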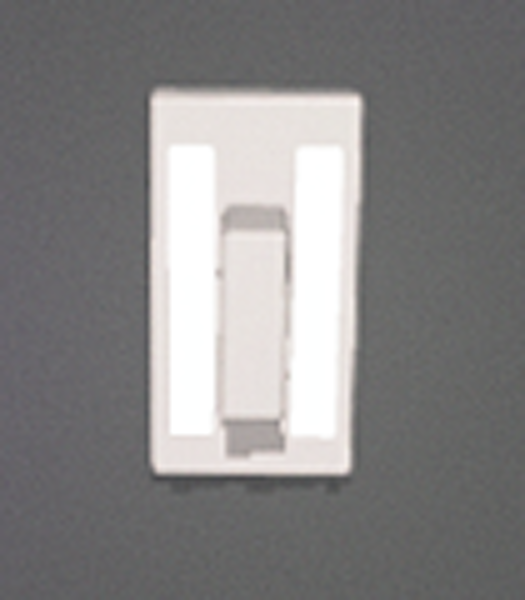

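{"name": "arm_command", "arguments": {
  "series": [
    [60,[1,0,50],0.01],
    [60,[1,0,100],0.02],
    [60,[1,0,120],0.02],
    [60,[1,0,120],0.02]
  ]
}}

```text
t: 1.7
eef_pos: [0.4326, -0.2507, 0.0689]
tool_rot: [-0.001, 0.996, -0.086, -0.002]
contact_force: [-0.7, -0.5, -0.0]
gripper_width: 0.706
```

```bash
python3 - <<'E'
from h import *
show();m=camera_model("wrist");im=read_camera("wrist");cv2.imwrite("pics/w2.png",im);show()
import pickle;pickle.dump(m,open("m2.pkl","wb"))
b=np.array([.4343,-.2502,.032]);print(proj(m,b))
E
```

```text
t 1.7 pos [ 0.4326 -0.2507  0.0689] xax [ 0.985 -0.172 -0.004] zax [-0.003  0.001 -1.   ] F [-0.66 -0.47 -0.02] g 0.706
t 1.75 pos [ 0.4337 -0.251   0.0701] xax [ 0.985 -0.171 -0.001] zax [-0.001  0.    -1.   ] F [-0.11 -0.23  0.17] g 0.706
[323.17483329 284.35467175]
```

View pics/w2.png

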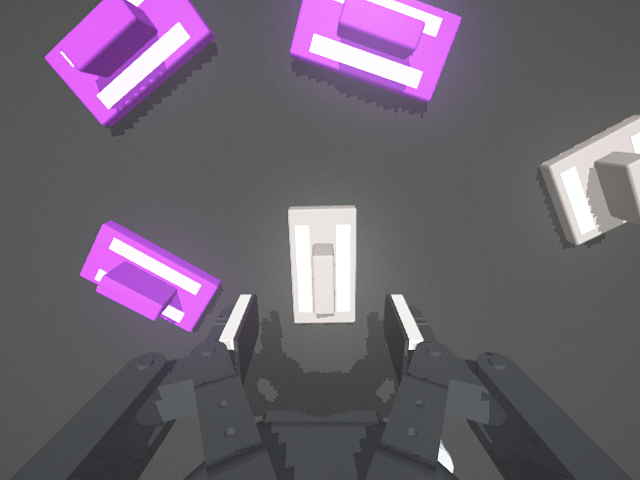

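{"name": "arm_command", "arguments": {
  "series": [
    [40,[0,0,20],-0.01],
    [40,[0,0,36],-0.01],
    [40,[0,0,41],-0.01],
    [12,[0,0,41],-0.01],
    [5,[0,0,41],-0.01],
    [5,[0,0,41],-0.01],
    [5,[0,0,41],-0.01],
    [5,[0,0,41],-0.01]
  ],
  "squeeze": 30
}}

```text
t: 2.75
eef_pos: [0.4345, -0.2508, 0.0298]
tool_rot: [0.0, 0.997, -0.08, 0.0]
contact_force: [-0.9, 0.4, 6.0]
gripper_width: 0.129
```

```bash
python3 - <<'E'
from h import *
show();m=camera_model("wrist");im=read_camera("wrist");cv2.imwrite("pics/w3.png",im)
E
```

```text
t 2.75 pos [ 0.4345 -0.2508  0.0298] xax [ 0.987 -0.159  0.001] zax [ 0.001 -0.001 -1.   ] F [-0.91  0.41  6.01] g 0.129
```

View pics/w3.png

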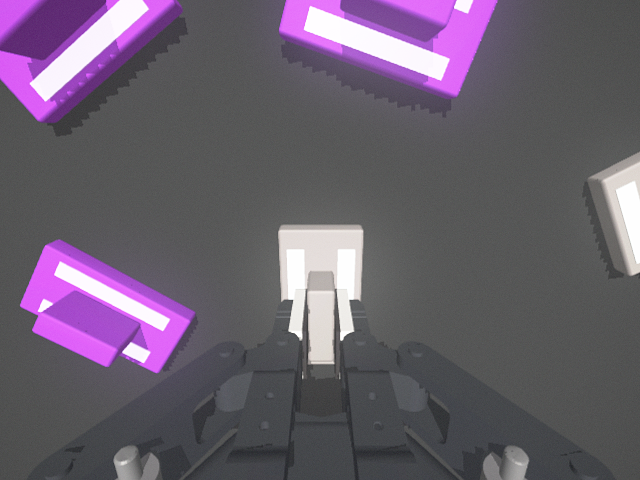

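{"name": "arm_command", "arguments": {
  "series": [
    [5,[0,0,-30],0],
    [5,[0,0,-90],0],
    [5,[20,-40,-150],-0.05],
    [5,[40,-100,-180],-0.12],
    [5,[60,-160,-180],-0.19],
    [5,[85,-220,-180],-0.25],
    [5,[105,-280,-180],-0.289],
    [5,[116,-314,-180],-0.289]
  ]
}}

```text
t: 3.8
eef_pos: [0.5991, 0.0428, 0.2091]
tool_rot: [-0.0, 0.998, 0.065, -0.0]
contact_force: [-0.6, -0.2, -0.4]
gripper_width: 0.13
```

{"name": "arm_command", "arguments": {
  "series": [
    [5,[0,0,0],0],
    [5,[0,0,0],0],
    [5,[0,0,0],0]
  ]
}}

```text
t: 4.18
eef_pos: [0.5981, 0.0388, 0.2089]
tool_rot: [0.001, 0.998, 0.063, -0.001]
contact_force: [0.0, 0.9, -2.0]
gripper_width: 0.131
```

```bash
python3 - <<'E'
from h import *
show();m=camera_model("wrist");im=read_camera("wrist");cv2.imwrite("pics/w4.png",im)
import pickle;pickle.dump(m,open("m4.pkl","wb"))
E
```

```text
t 4.175 pos [0.5981 0.0388 0.2089] xax [ 0.992  0.126 -0.001] zax [-0.001 -0.001 -1.   ] F [ 0.04  0.89 -2.03] g 0.131
```

View pics/w4.png

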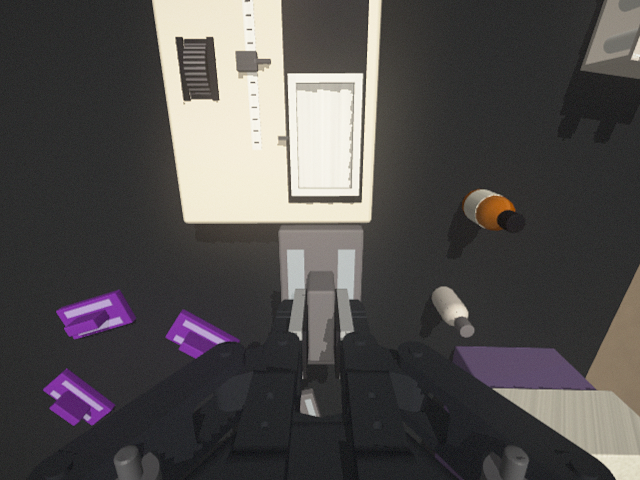

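```bash
python3 - <<'E'
import cv2
i=cv2.imread("pics/w4.png")
cv2.imwrite("pics/w4c.png",cv2.resize(i[40:215,225:385],None,fx=4.5*.75,fy=4.5*.75,interpolation=cv2.INTER_CUBIC))
E
```

```text
(no output)
```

View pics/w4c.png

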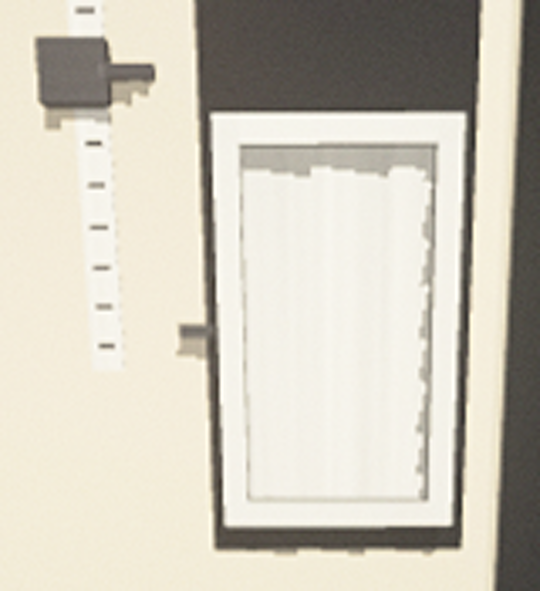

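{"name": "arm_command", "arguments": {
  "series": [
    [5,[-30,0,0],0],
    [5,[-60,0,0],0],
    [5,[-80,0,0],0],
    [5,[-80,0,0],0],
    [5,[-80,0,0],0],
    [5,[-80,0,0],0]
  ]
}}

```text
t: 4.97
eef_pos: [0.5201, 0.0305, 0.2094]
tool_rot: [-0.0, 0.998, 0.064, 0.0]
contact_force: [0.3, 1.6, -0.4]
gripper_width: 0.131
```

```bash
python3 - <<'E'
from h import *
show();m=camera_model("wrist");im=read_camera("wrist");cv2.imwrite("pics/w5.png",im)
import pickle;pickle.dump(m,open("m5.pkl","wb"))
m4=pickle.load(open("m4.pkl","rb"))
for c in [(211,113),(467,112),(454,527),(224,527)]:
    print(np.round(proj(m,onz(m4,225+c[0]/3.375,40+c[1]/3.375,.063)),1))
x0,y0=340,40
cv2.imwrite("pics/w5c.png",cv2.resize(im[y0:y0+190,x0:x0+220],None,fx=3,fy=3,interpolation=cv2.INTER_CUBIC))
E
```

```text
t 4.975 pos [0.5201 0.0305 0.2094] xax [0.992 0.128 0.001] zax [ 0.001  0.    -1.   ] F [ 0.28  1.64 -0.39] g 0.131
[393.1  76.4]
[468.6  76.3]
[453.1 198.3]
[385.3 198.2]
```

View pics/w5.png

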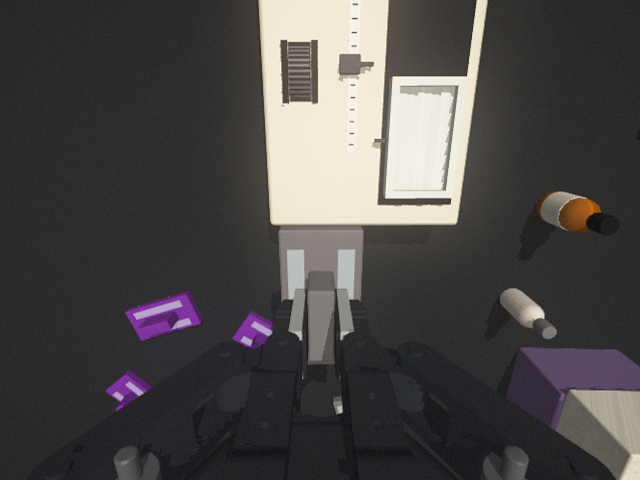

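View pics/w5c.png

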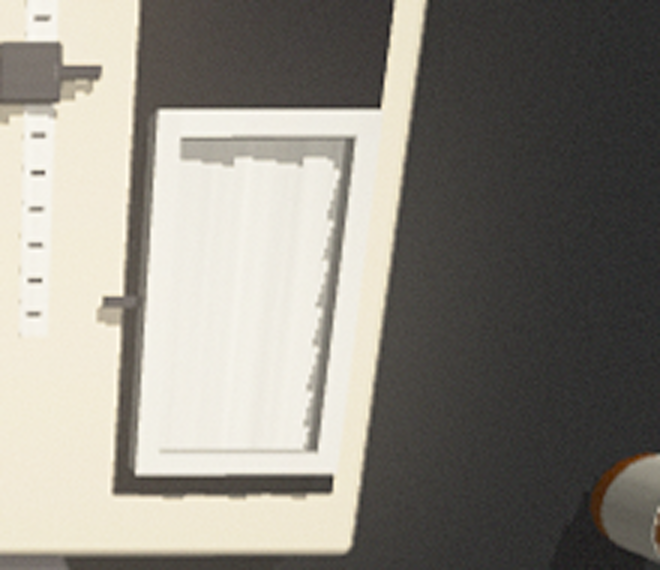

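```bash
cat > geo.py <<'E'
from h import *
import pickle
m4=pickle.load(open("m4.pkl","rb"));m5=pickle.load(open("m5.pkl","rb"))
a=lambda c:(m4,225+c[0]/3.375,40+c[1]/3.375)
b=lambda c:(m5,340+c[0]/3,40+c[1]/3)
pts={"oTL":((211,113),(157,109)),"oBL":((224,527),(135,475)),"iTL":((240,145),(180,138)),"iTR":((437,144),(355,137)),"iBR":((428,499),(317,451)),"iBL":((247,499),(160,451)),"ptr":((180,329),(103,301)),"tooth":((155,72),(101,72))}
X={}
for k,(p,q) in pts.items():
    x,e=tri([a(p),b(q)]); X[k]=x; print(k,np.round(x*1000,1),np.round(np.array(e)*1000,2))
E
python3 - <<'E'
from geo import *
z=.0625
c4={k:onz(*a(p),z) for k,(p,_) in pts.items()}
c4["oTR"]=onz(*a((467,112)),z);c4["oBR"]=onz(*a((454,527)),z)
c5={k:onz(*b(q),z) for k,(_,q) in pts.items()}
for k in c4: print(k,np.round(c4[k]*1000,1),np.round(c5.get(k,c4[k])*1000,1))
o=np.mean([c4[k] for k in("oTL","oTR","oBL","oBR")],0); i=np.mean([c4[k] for k in("iTL","iTR","iBL","iBR")],0); i5=np.mean([c5[k] for k in("iTL","iTR","iBL","iBR")],0)
print("outer",o,"inner",i,i5)
ang=lambda p,q:np.degrees(np.arctan2(*(q-p)[:2]*[-1,1]))
for p,q in(("oBL","oTL"),("oBR","oTR"),("iBL","iTL"),("iBR","iTR")): print(p,ang(c4[p],c4[q]),np.linalg.norm(c4[p]-c4[q]))
for p,q in(("oTL","oTR"),("oBL","oBR"),("iTL","iTR"),("iBL","iBR")): d=c4[q]-c4[p];print(p,np.degrees(np.arctan2(d[1],d[0])),np.linalg.norm(d))
# case front corners, lower -y edge
for (m,P) in((m4,[(184,222),(371,221)]),(m5,[(271,223),(457,223)])):
    A,B=[onz(m,*p,.05) for p in P]; d=B-A; print("case",A,B,np.degrees(np.arctan2(d[1],d[0])),np.linalg.norm(d))
# held holder: check plate edge position: plate top at TCP z -.0198, corners
print(np.round([onz(m5,u,v,.2094-.0298+.01) for u,v in((280,227),(362,227))],4))
E
```

```text
oTL [558.7 153.4  60.9] [0. 0.]
oBL [570.6  61.7  62.2] [0.06 0.06]
iTL [565.7 147.7  61. ] [0.08 0.08]
iTR [609.1 153.4  61.7] [0.01 0.01]
iBR [619.5  74.7  61.5] [0.12 0.12]
iBL [575.6  69.7  64.4] [0.15 0.15]
ptr [554.8 106.4  53.1] [0.21 0.21]
tooth [544.4 161.2  52.1] [0.06 0.06]
oTL [558.9 153.2  62.5] [558.4 153.2  62.5]
oBL [570.6  61.8  62.5] [570.5  61.7  62.5]
iTL [565.8 147.6  62.5] [565.4 147.4  62.5]
iTR [609.1 153.3  62.5] [608.8 153.2  62.5]
iBR [619.4  75.   62.5] [619.1  74.7  62.5]
iBL [575.5  69.4  62.5] [576.1  69.2  62.5]
ptr [555.9 107.1  62.5] [553.3 106.4  62.5]
tooth [546.  159.7  62.5] [543.1 159.5  62.5]
oTR [614.6 160.4  62.5] [614.6 160.4  62.5]
oBR [626.8  68.9  62.5] [626.8  68.9  62.5]
outer [0.59270233 0.11109444 0.0625    ] inner [0.59243129 0.11133371 0.0625    ] [0.59235374 0.11114537 0.0625    ]
oBL 7.3018615323857325 0.09212670672341165
oBR 7.609197377723065 0.09231779291854793
iBL 7.039185164862402 0.07879154656560478
iBR 7.499394483211313 0.07898773289244013
oTL 7.387366367127596 0.0561945434160852
oBL 7.194832749495486 0.056689772084402505
iTL 7.450767904931887 0.043611821950943624
iBL 7.194118388119237 0.044245294391279756
case [0.47684323 0.02375887 0.05      ] [0.64243028 0.04560473 0.05      ] 7.515615565683868 0.16702189426700118
case [0.47627332 0.02433048 0.05      ] [0.64156591 0.04545948 0.05      ] 7.284492988495523 0.16663755289763033
[[0.4968 0.0663 0.1896]
 [0.5341 0.0711 0.1896]]
```

```bash
python3 - <<'E'
from h import *
import pickle
for n,pos in(("4",[.5981,.0388,.2089]),("5",[.5201,.0305,.2094])):
    m=pickle.load(open(f"m{n}.pkl","rb")); i=cv2.imread(f"pics/w{n}.png")
    cv2.imwrite(f"pics/w{n}h.png",cv2.resize(i[215:300,265:375],None,fx=6,fy=6,interpolation=cv2.INTER_CUBIC))
    z=pos[2]-.0298
    A,B=[onz(m,u,v,z) for u,v in((280,226.5),(362,226.5))]
    R=m["R"]; ex=np.array([np.cos(np.radians(7.35)),np.sin(np.radians(7.35))]); ey=np.array([-ex[1],ex[0]])
    M=(A+B)[:2]/2-pos[:2]; print(np.linalg.norm(B-A), M@ex, M@ey, np.degrees(np.arctan2(*(B-A)[1::-1])))
    # bar top
    z2=pos[2]+.0022
    for u,v in((310,290),(332,290)): print(np.round(((onz(m,u,v,z2)[:2]-pos[:2])@np.c_[ex,ey])*1000,1))
E
```

```text
0.040130510115080884 0.00028707071243269883 0.0356381155382286 7.197550419956773
[-4.3 17.9]
[ 4.8 17.9]
0.04012943667033313 0.00029263143247891115 0.03569154458205306 7.283678105672298
[-4.4 17.9]
[ 4.8 17.9]
```

View pics/w5h.png

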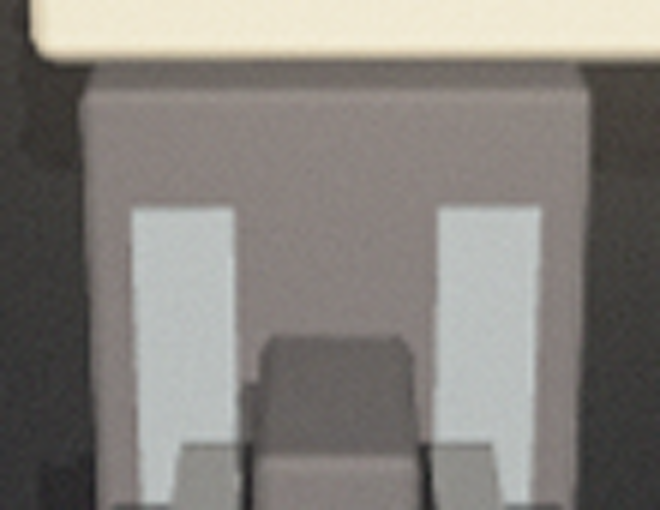

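```bash
python3 - <<'E'
from h import *
import pickle
pos=[.5201,.0305,.2094];m=pickle.load(open(f"m5.pkl","rb"))
ex=np.array([np.cos(np.radians(7.35)),np.sin(np.radians(7.35))]); ey=np.array([-ex[1],ex[0]])
for dz,P in((-.0298,((280.2,225.3),(362.5,225.3))),(-.0198,((278.8,230.8),(363.2,230.8))),(-.024,((278.8,230.8),(363.2,230.8))),(-.034,((280.2,225.3),(362.5,225.3)))):
    A,B=[onz(m,u,v,pos[2]+dz) for u,v in P]
    M=(A+B)[:2]/2-pos[:2]; print(dz,np.linalg.norm(B-A), M@ex, M@ey)
E
```

```text
-0.0298 0.04022678621522253 0.00046405916058244405 0.036304183982076625
-0.0198 0.03880894562512982 0.0002741850754346934 0.0366758068058795
-0.024 0.03993379898837099 0.0002815127563873769 0.03533486466785026
-0.034 0.04131746649148046 0.00047606190986382784 0.035039731035869014
```

{"name": "arm_command", "arguments": {
  "series": [
    [5,[40,-35,0],0],
    [5,[82,-72,0],0],
    [5,[82,-72,40],0],
    [5,[82,-72,80],0],
    [5,[82,-72,105],0],
    [5,[82,-72,105],0],
    [5,[82,-72,105],0],
    [5,[82,-72,105],0]
  ]
}}

```text
t: 6.02
eef_pos: [0.5924, 0.1129, 0.1058]
tool_rot: [-0.0, 0.998, 0.064, 0.001]
contact_force: [-0.1, 0.4, 0.2]
gripper_width: 0.13
```

```bash
python3 - <<'E'
from h import *
show();m=camera_model("wrist");im=read_camera("wrist");cv2.imwrite("pics/w6.png",im)
import pickle;pickle.dump(m,open("m6.pkl","wb"))
s=read_camera("side");cv2.imwrite("pics/side6.png",cv2.resize(s[230:380,255:375],None,fx=4,fy=4,interpolation=cv2.INTER_CUBIC))
cv2.imwrite("pics/w6c.png",cv2.resize(im[100:330,220:420],None,fx=3,fy=3,interpolation=cv2.INTER_CUBIC)[:600])
E
```

```text
t 6.025 pos [0.5924 0.1129 0.1058] xax [0.992 0.128 0.003] zax [ 0.003  0.001 -1.   ] F [-0.1   0.41  0.24] g 0.13
```

View pics/w6.png

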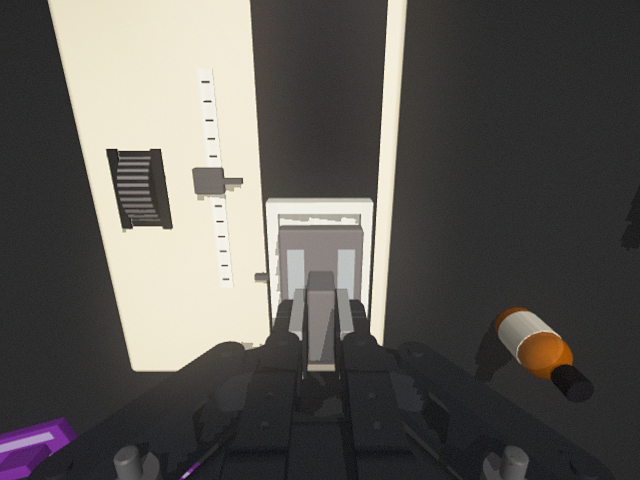

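View pics/w6c.png

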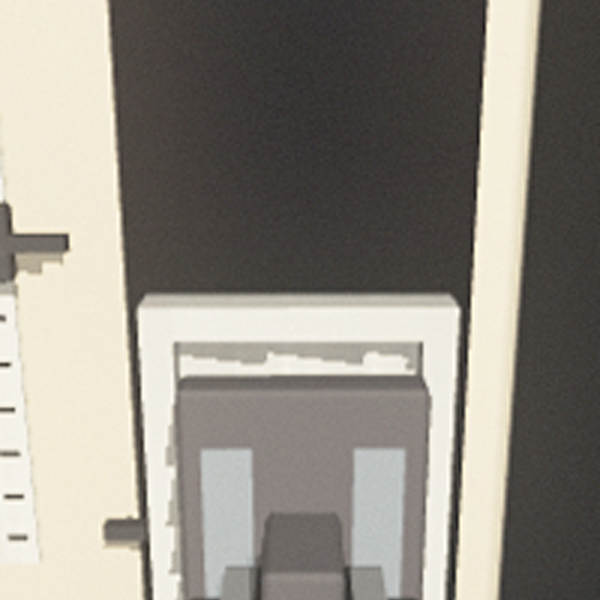

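View pics/side6.png

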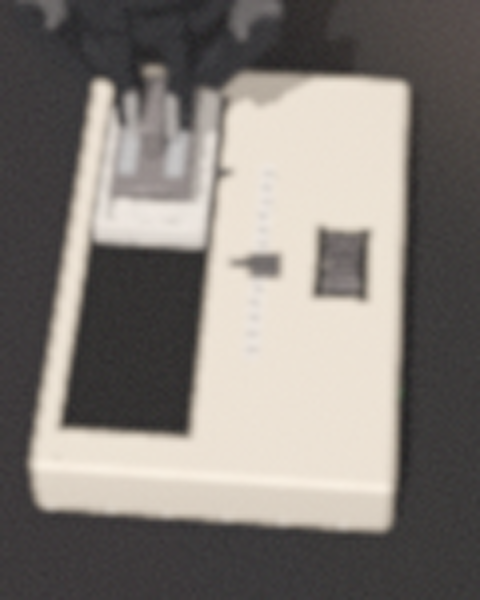

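```bash
cat > rel.py <<'E'
from h import *
ex=np.array([np.cos(np.radians(7.35)),np.sin(np.radians(7.35))]); ey=np.array([-ex[1],ex[0]])
def rel(m,pos,u,v,z): return np.round((onz(m,u,v,z)[:2]-pos[:2])@np.c_[ex,ey]*1000,1)
E
python3 - <<'E'
from rel import *
import pickle
m=pickle.load(open("m6.pkl","rb"));pos=np.array([.5924,.1129,.1058])
i=cv2.imread("pics/w6.png");cv2.imwrite("pics/w6d.png",cv2.resize(i[190:270,255:385],None,fx=6,fy=6,interpolation=cv2.INTER_CUBIC))
for n,u,v,z in(("rimL",278,214,.062),("rimR",360.7,214,.062),("outL",265.7,199.5,.062),("outR",373,199.5,.062),("botL",280.2,226,.076),("botR",362.3,226,.076),("topL",279.4,230.3,.086),("topR",363,230.3,.086)): print(n,rel(m,pos,u,v,z))
E
```

```text
rimL [-22.2  38.3]
rimR [21.3 38.2]
outL [-28.3  46.1]
outR [27.4 46. ]
botL [-19.6  35.9]
botR [20.6 35.9]
topL [-18.8  36.9]
topR [19.6 36.8]
```

View pics/w6d.png

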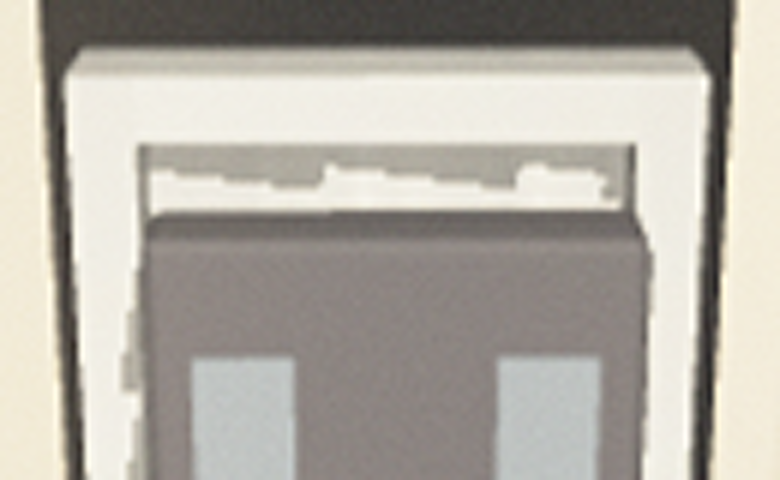

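{"name": "arm_command", "arguments": {
  "series": [
    [5,[-0.8,0,4],0],
    [5,[-0.8,0,8],0],
    [5,[-0.8,0,11],0],
    [5,[-0.8,0,13],0],
    [5,[-0.8,0,15],0],
    [5,[-0.8,0,15],0]
  ]
}}

```text
t: 6.88
eef_pos: [0.5905, 0.1125, 0.0891]
tool_rot: [0.0, 0.998, 0.064, -0.0]
contact_force: [-0.3, 1.4, -1.9]
gripper_width: 0.131
```

```bash
python3 - <<'E'
from h import *
show();m=camera_model("wrist");im=read_camera("wrist");cv2.imwrite("pics/w7.png",im)
cv2.imwrite("pics/w7c.png",cv2.resize(im[170:300,220:420],None,fx=4,fy=4,interpolation=cv2.INTER_CUBIC)[:600])
E
```

```text
t 6.875 pos [0.5905 0.1125 0.0891] xax [ 0.992  0.129 -0.   ] zax [-0. -0. -1.] F [-0.29  1.4  -1.89] g 0.131
```

View pics/w7c.png

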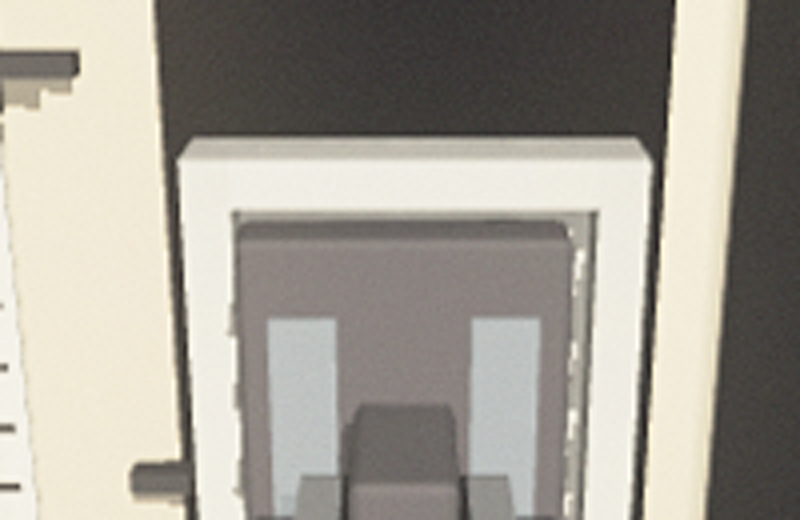

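```bash
python3 - <<'E'
from rel import *
m=camera_model("wrist");pos=np.array(status.get_obs()["eef_pos"])
for n,u,v,z in(("rimL",279,223,.062),("rimR",368.7,223,.062),("topL",279.8,229.5,.069),("topR",363,229.5,.069),("botL",281,225.5,.0593),("botR",362,225.5,.0593)): print(n,rel(m,pos,u,v,z))
show()
E
```

```text
rimL [-19.9  38.2]
rimR [23.2 38.2]
topL [-18.7  37.1]
topR [19.6 37.1]
botL [-19.3  36.1]
botR [20.3 36.1]
t 6.925 pos [0.5905 0.1125 0.0893] xax [ 0.992  0.129 -0.   ] zax [-0.  0. -1.] F [-0.13 -0.3  -1.32] g 0.132
```

{"name": "arm_command", "arguments": {
  "series": [
    [5,[1.2,0.3,0],0],
    [5,[1.2,0.3,0],0],
    [5,[1.2,0.3,2],0],
    [5,[1.2,0.3,3],0],
    [5,[1.2,0.3,3],0]
  ]
}}

```text
t: 7.55
eef_pos: [0.5917, 0.1123, 0.0862]
tool_rot: [0.0, 0.998, 0.064, -0.0]
contact_force: [-0.4, -0.0, -1.1]
gripper_width: 0.131
```

```bash
python3 - <<'E'
from h import *
show();m=camera_model("wrist");im=read_camera("wrist");cv2.imwrite("pics/w8.png",im)
cv2.imwrite("pics/w8c.png",cv2.resize(im[170:300,220:420],None,fx=4,fy=4,interpolation=cv2.INTER_CUBIC)[:600])
E
```

```text
t 7.55 pos [0.5917 0.1123 0.0862] xax [ 0.992  0.129 -0.   ] zax [-0. -0. -1.] F [-0.42 -0.05 -1.07] g 0.131
```

View pics/w8c.png

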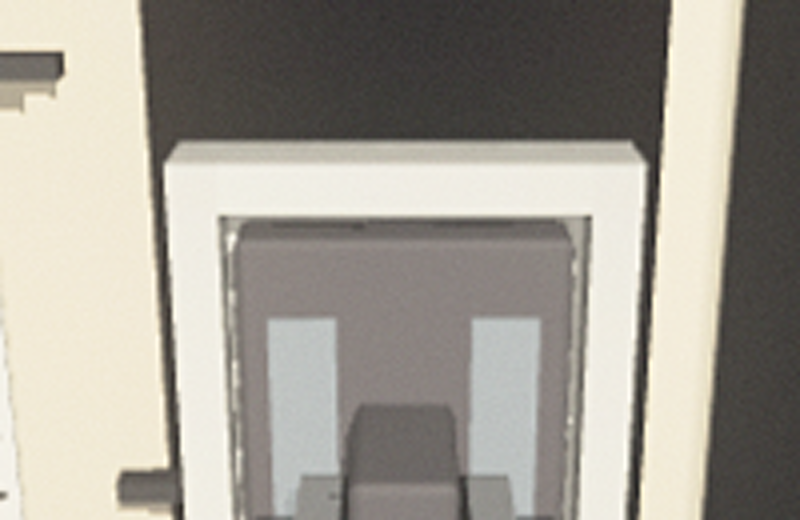

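{"name": "arm_command", "arguments": {
  "series": [
    [5,[0,0,0.7],0],
    [5,[0,0,1.4],0],
    [5,[0,0,1.4],0]
  ]
}}

```text
t: 7.98
eef_pos: [0.5919, 0.1124, 0.0854]
tool_rot: [0.0, 0.998, 0.064, 0.0]
contact_force: [-2.4, -0.4, 4.6]
gripper_width: 0.134
```

{"name": "arm_command", "arguments": {
  "series": [
    [5,[0,0,0.7],0],
    [5,[0,0,0.7],0]
  ]
}}

```text
t: 8.22
eef_pos: [0.592, 0.1124, 0.0853]
tool_rot: [0.0, 0.998, 0.064, 0.0]
contact_force: [-4.0, -1.2, 10.4]
gripper_width: 0.133
```

{"name": "arm_command", "arguments": {
  "series": [
    [5,[0,0,0.7],0],
    [5,[0,0,0.7],0]
  ]
}}

```text
t: 8.48
eef_pos: [0.592, 0.1124, 0.0852]
tool_rot: [0.0, 0.998, 0.064, 0.0]
contact_force: [-6.5, -1.7, 15.8]
gripper_width: 0.131
```

{"name": "arm_command", "arguments": {
  "series": [
    [5,[0,0,-1.6],0],
    [5,[0,0,-1.6],0]
  ]
}}

```text
t: 8.72
eef_pos: [0.5921, 0.1123, 0.0854]
tool_rot: [-0.0, 0.998, 0.064, 0.0]
contact_force: [-0.8, -0.9, 4.8]
gripper_width: 0.126
```

```bash
python3 - <<'E'
from h import *
show();m=camera_model("wrist");im=read_camera("wrist");cv2.imwrite("pics/w9.png",im)
cv2.imwrite("pics/w9c.png",cv2.resize(im[170:300,220:420],None,fx=4,fy=4,interpolation=cv2.INTER_CUBIC)[:600])
s=read_camera("side");cv2.imwrite("pics/side9.png",cv2.resize(s[230:310,265:345],None,fx=7,fy=7,interpolation=cv2.INTER_CUBIC))
E
```

```text
t 8.725 pos [0.5921 0.1123 0.0854] xax [0.992 0.129 0.001] zax [ 0.001  0.    -1.   ] F [-0.79 -0.86  4.76] g 0.126
```

View pics/w9c.png

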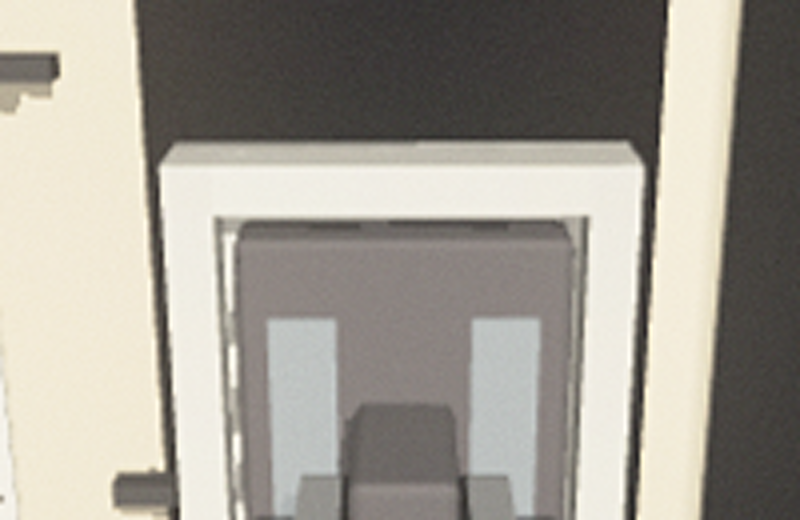

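View pics/side9.png

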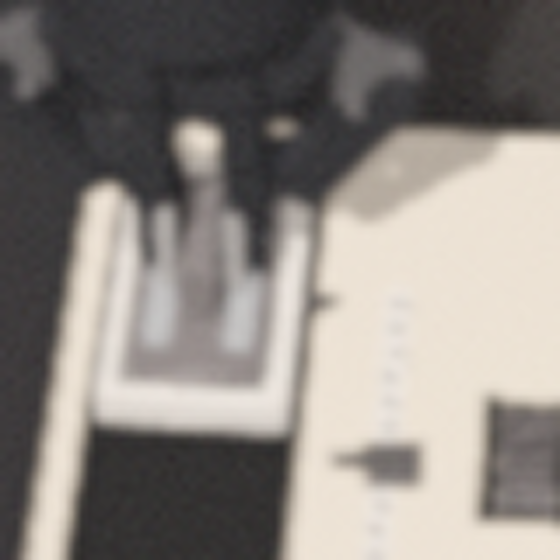

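{"name": "arm_command", "arguments": {
  "series": [
    [22,[0,0,-1.5],0],
    [26,[0,0,-1.5],0],
    [28,[0,0,-1.5],0],
    [28,[0,0,-20],0],
    [28,[0,0,-60],0],
    [28,[0,40,-110],0],
    [28,[0,70,-115],0],
    [28,[0,70,-115],0]
  ]
}}

```text
t: 9.82
eef_pos: [0.6019, 0.0393, 0.2023]
tool_rot: [0.001, 0.998, 0.062, 0.001]
contact_force: [-0.3, -0.5, -0.5]
gripper_width: 0.328
```

{"name": "arm_command", "arguments": {
  "series": [
    [0,[0,0,0],0],
    [0,[0,0,0],0],
    [0,[0,0,0],0]
  ]
}}

```text
t: 10.2
eef_pos: [0.6005, 0.044, 0.1998]
tool_rot: [-0.0, 0.998, 0.065, -0.0]
contact_force: [-0.5, 0.7, -0.3]
gripper_width: 0.002
```

```bash
python3 - <<'E'
from h import *
import pickle
show();m=camera_model("wrist");im=read_camera("wrist");cv2.imwrite("pics/w10.png",im);pickle.dump(m,open("m10.pkl","wb"))
cv2.imwrite("pics/w10c.png",cv2.resize(im[20:260,140:400],None,fx=3,fy=2.5,interpolation=cv2.INTER_CUBIC)[:600])
E
```

```text
t 10.2 pos [0.6005 0.044  0.1998] xax [ 0.991  0.13  -0.001] zax [-0.001  0.    -1.   ] F [-0.54  0.66 -0.33] g 0.002
```

View pics/w10.png

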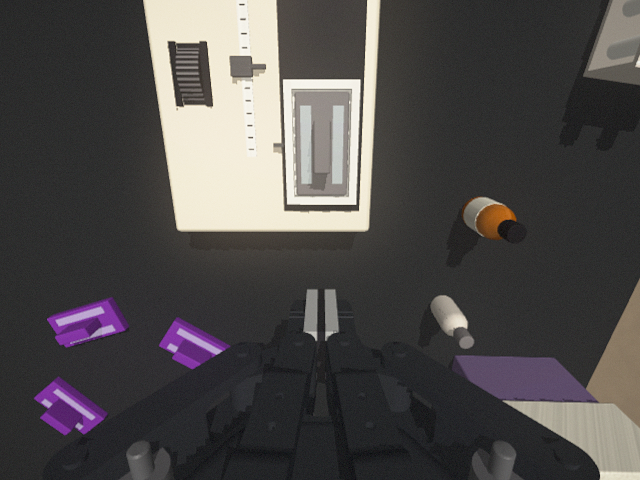

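View pics/w10c.png

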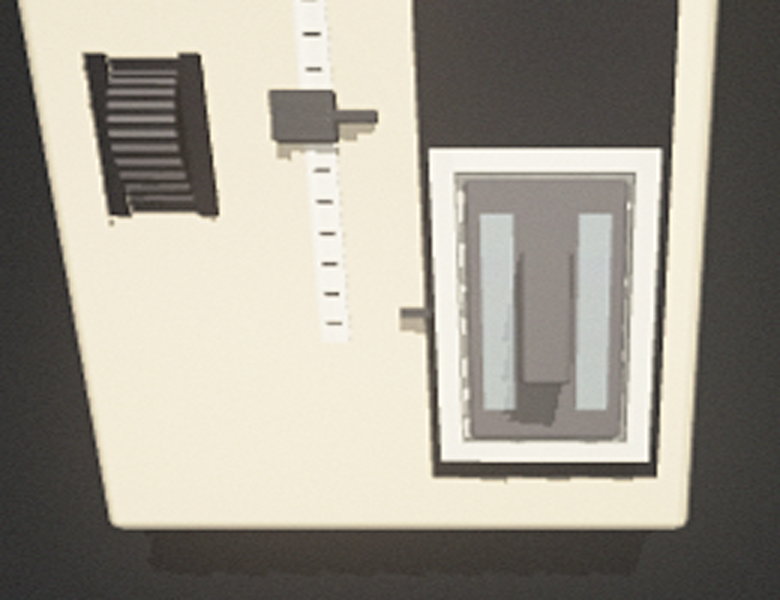

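```bash
python3 - <<'E'
from rel import *
import pickle
for n,x,y in(("4",160,30),("5",265,30),("10",150,30)):
    i=cv2.imread(f"pics/w{n}.png"); cv2.imwrite(f"pics/wh{n}.png",cv2.resize(i[y:y+90,x:x+75],None,fx=6,fy=6,interpolation=cv2.INTER_CUBIC))
a=[cv2.imread(f"pics/wh{n}.png") for n in("4","5")]; cv2.imwrite("pics/wh.png",cv2.resize(np.hstack(a),None,fx=.85,fy=.85))
E
```

```text
(no output)
```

View pics/wh.png

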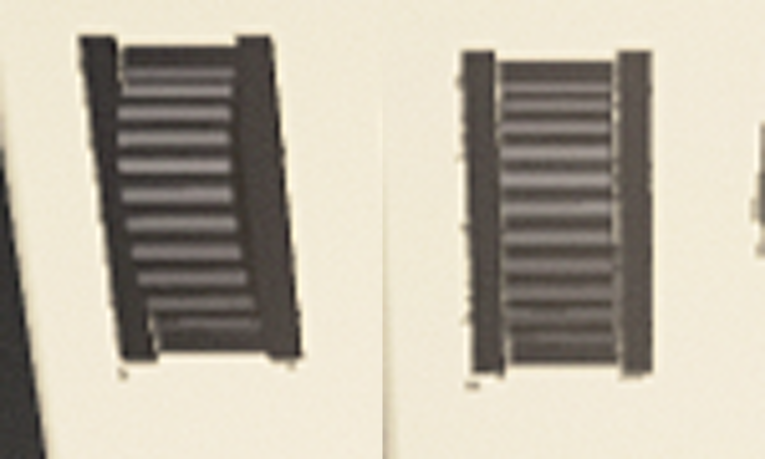

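```bash
python3 - <<'E'
from rel import *
import pickle
D={"4":(160,30,[(80,36),(271,36),(301,357),(122,359)]),"5":(265,30,[(79.5,52),(269.5,52),(270,373),(90.5,373)])}
for n,(x,y,P) in D.items():
    m=pickle.load(open(f"m{n}.pkl","rb"))
    Q=np.array([onz(m,x+p[0]/5.1,y+p[1]/5.1,.052) for p in P]); c=Q.mean(0)
    print(np.round(c,4),np.round((Q-c)[:,:2]@np.c_[ex,ey]*1000,1).tolist())
    w=c[:2]
show()
for k in [(.4855,.1521,.1)]: print(shift(k))
E
```

```text
[0.4894 0.1486 0.052 ] [[-14.0, 21.8], [14.0, 21.7], [13.9, -21.7], [-13.9, -21.9]]
[0.489  0.1482 0.052 ] [[-13.9, 21.9], [14.0, 21.9], [13.9, -21.9], [-14.0, -21.9]]
t 10.25 pos [0.6005 0.0437 0.1998] xax [ 0.992  0.13  -0.001] zax [-0.001  0.    -1.   ] F [0.22 0.47 0.69] g 0.002
[ -99.93522298 -122.34282899   99.93057769]
```

{"name": "arm_command", "arguments": {
  "series": [
    [40,[-50,-45,0],0],
    [40,[-90,-80,0],0],
    [40,[-122,-108,10],0],
    [40,[-122,-108,50],0],
    [40,[-122,-108,90],0],
    [40,[-122,-108,100],0],
    [40,[-122,-108,100],0],
    [40,[-122,-108,100],0]
  ]
}}

```text
t: 11.25
eef_pos: [0.467, 0.1348, 0.1014]
tool_rot: [-0.0, 0.998, 0.064, 0.001]
contact_force: [-0.1, 0.2, 0.1]
gripper_width: 0.472
```

```bash
python3 - <<'E'
from h import *
import pickle
show();m=camera_model("wrist");im=read_camera("wrist");cv2.imwrite("pics/w11.png",im);pickle.dump(m,open("m11.pkl","wb"))
s=read_camera("side");cv2.imwrite("pics/side11.png",cv2.resize(s[220:370,270:420],None,fx=4,fy=4,interpolation=cv2.INTER_CUBIC))
E
```

```text
t 11.25 pos [0.467  0.1348 0.1014] xax [0.992 0.129 0.002] zax [ 0.002  0.001 -1.   ] F [-0.1   0.15  0.08] g 0.472
```

View pics/w11.png

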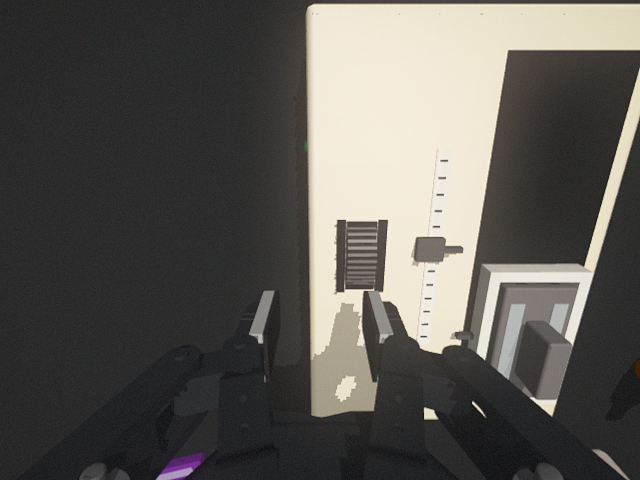

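View pics/side11.png

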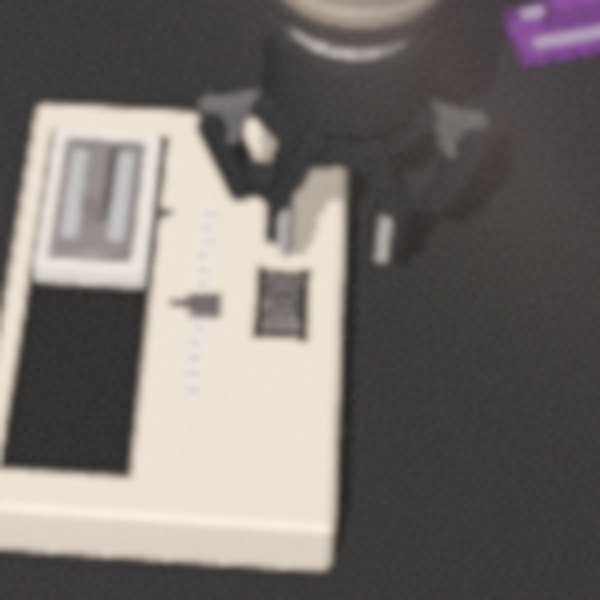

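```bash
python3 - <<'E'
from rel import *
import pickle
m=pickle.load(open("m11.pkl","rb"));pos=np.array([.467,.1348,.1014])
for dx in(20,24,28):
  for dy in(11,-11):
    for dz in(-.010,-.014,-.018):
      X=np.r_[pos[:2]+ex*dx/1000+ey*dy/1000,pos[2]+dz]; print(dx,dy,dz,np.round(proj(m,X),1))
i=cv2.imread("pics/w11.png");cv2.imwrite("pics/w11c.png",cv2.resize(i[200:400,230:430],None,fx=3,fy=3,interpolation=cv2.INTER_CUBIC))
E
```

```text
20 11 -0.01 [364.3 290.7]
20 11 -0.014 [363.2 286.7]
20 11 -0.018 [362.2 282.8]
20 -11 -0.01 [362.3 331.8]
20 -11 -0.014 [361.3 327. ]
20 -11 -0.018 [360.4 322.4]
24 11 -0.01 [373.  290.7]
24 11 -0.014 [371.7 286.7]
24 11 -0.018 [370.5 282.8]
24 -11 -0.01 [370.7 331.8]
24 -11 -0.014 [369.5 327. ]
24 -11 -0.018 [368.4 322.3]
28 11 -0.01 [381.8 290.7]
28 11 -0.014 [380.3 286.6]
28 11 -0.018 [378.8 282.8]
28 -11 -0.01 [379.  331.8]
28 -11 -0.014 [377.6 326.9]
28 -11 -0.018 [376.3 322.3]
```

View pics/w11c.png

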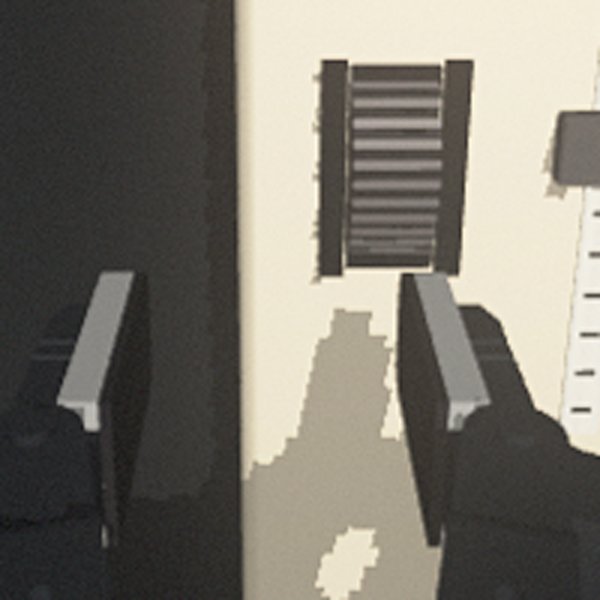

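{"name": "arm_command", "arguments": {
  "series": [
    [40,[0,-2.6,12],0],
    [40,[0,-2.6,22],0],
    [40,[0,-2.6,26],0],
    [40,[0,-2.6,26],0],
    [40,[0,-2.6,26],0]
  ]
}}

```text
t: 11.98
eef_pos: [0.4657, 0.1369, 0.0742]
tool_rot: [-0.0, 0.998, 0.064, 0.0]
contact_force: [0.6, -0.2, 0.2]
gripper_width: 0.466
```

{"name": "arm_command", "arguments": {
  "series": [
    [40,[0,0,1],0],
    [40,[0,0,2],0],
    [40,[0,0,2],0]
  ]
}}

```text
t: 12.35
eef_pos: [0.4658, 0.1369, 0.0723]
tool_rot: [0.0, 0.998, 0.064, 0.0]
contact_force: [-1.1, 0.5, 1.9]
gripper_width: 0.473
```

{"name": "arm_command", "arguments": {
  "series": [
    [40,[0,0,1],0],
    [40,[0,0,1.5],0],
    [40,[0,0,1.5],0]
  ]
}}

```text
t: 12.72
eef_pos: [0.4657, 0.137, 0.0711]
tool_rot: [0.0, 0.998, 0.064, 0.0]
contact_force: [-2.5, -0.4, 9.3]
gripper_width: 0.471
```

{"name": "arm_command", "arguments": {
  "series": [
    [40,[0,0,-0.4],0],
    [40,[0,-4,-0.4],0],
    [40,[0,-8,-0.4],0],
    [40,[0,-12,-0.4],0],
    [40,[0,-12,-0.4],0]
  ]
}}

```text
t: 13.35
eef_pos: [0.4642, 0.1491, 0.0716]
tool_rot: [0.0, 0.998, 0.065, 0.0]
contact_force: [-2.8, -0.1, 9.8]
gripper_width: 0.47
```

```bash
python3 - <<'E'
from h import *
import pickle
show();m=camera_model("wrist");im=read_camera("wrist");cv2.imwrite("pics/w12.png",im);pickle.dump(m,open("m12.pkl","wb"))
cv2.imwrite("pics/w12c.png",cv2.resize(im[180:400,300:570],None,fx=2.7,fy=2.7,interpolation=cv2.INTER_CUBIC))
E
```

```text
t 13.35 pos [0.4642 0.1491 0.0716] xax [0.992 0.129 0.001] zax [ 0.001 -0.    -1.   ] F [-2.83 -0.08  9.82] g 0.47
```

View pics/w12c.png

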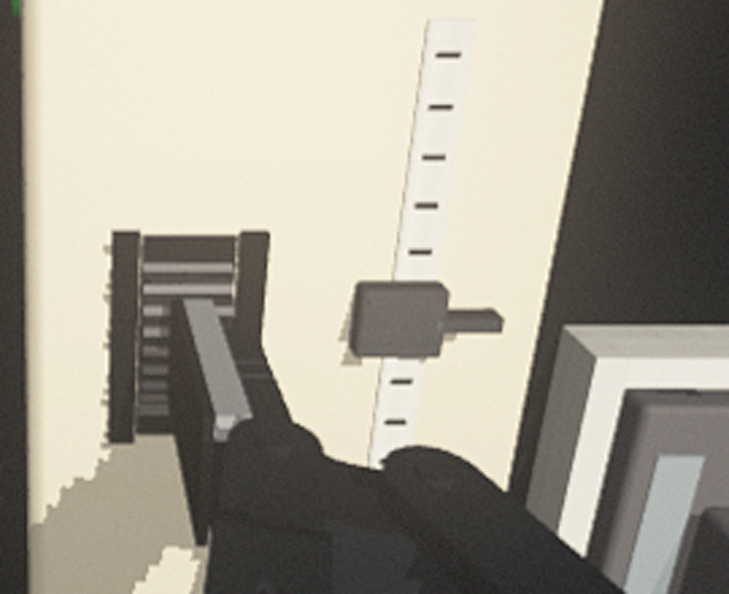

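```bash
python3 - <<'E'
from rel import *
import pickle
m=pickle.load(open("m12.pkl","rb"))
p=onz(m,300+597/2.7,180+357/2.7,.0620); o=np.array([.5587,.1533])
print(p,(p[:2]-o)@np.c_[ex,ey]*1000)
t=onz(m,300+503/2.7,180+322/2.7,.0525);print(t)
E
```

```text
[0.55705437 0.1610478  0.062     ] [-0.64093017  7.89466788]
[0.54496727 0.1609748  0.0525    ]
```

{"name": "arm_command", "arguments": {
  "series": [
    [40,[0,-3,-0.4],0],
    [40,[0,-6,-0.4],0],
    [40,[0,-6,-0.4],0],
    [40,[0,-6,-6],0],
    [40,[0,13,-6],0],
    [40,[0,13,-6],0],
    [40,[0,13,-0.6],0],
    [40,[0,13,-0.6],0]
  ]
}}

```text
t: 14.4
eef_pos: [0.4659, 0.1364, 0.0716]
tool_rot: [-0.0, 0.998, 0.065, 0.0]
contact_force: [-0.1, -1.6, 6.0]
gripper_width: 0.467
```

{"name": "arm_command", "arguments": {
  "series": [
    [40,[0,-4,0],0],
    [40,[0,-8,0],0],
    [40,[0,-12,0],0],
    [40,[0,-16,0],0],
    [40,[0,-18,0],0],
    [40,[0,-18,0],0]
  ]
}}

```text
t: 15.15
eef_pos: [0.4636, 0.1548, 0.0719]
tool_rot: [-0.0, 0.998, 0.065, 0.0]
contact_force: [-0.7, -0.9, 6.3]
gripper_width: 0.467
```

{"name": "arm_command", "arguments": {
  "series": [
    [40,[0,0,-6],0],
    [40,[0,18,-6],0],
    [40,[0,18,-6],0],
    [40,[0,18,0.2],0],
    [40,[0,18,0.2],0]
  ]
}}

```text
t: 15.78
eef_pos: [0.466, 0.1355, 0.0713]
tool_rot: [0.0, 0.998, 0.064, 0.0]
contact_force: [0.5, -3.0, 6.6]
gripper_width: 0.467
```

{"name": "arm_command", "arguments": {
  "series": [
    [40,[0,-4,0],0],
    [40,[0,-8,0],0],
    [40,[0,-12,0],0],
    [40,[0,-16,0],0],
    [40,[0,-18,0],0],
    [40,[0,-18,0],0]
  ]
}}

```text
t: 16.52
eef_pos: [0.4635, 0.1544, 0.0717]
tool_rot: [-0.0, 0.998, 0.065, 0.0]
contact_force: [-1.9, -1.8, 8.5]
gripper_width: 0.473
```

```bash
python3 - <<'E'
from h import *
import pickle
show();m=camera_model("wrist");im=read_camera("wrist");cv2.imwrite("pics/w13.png",im);pickle.dump(m,open("m13.pkl","wb"))
cv2.imwrite("pics/w13c.png",cv2.resize(im[180:400,300:570],None,fx=2.7,fy=2.7,interpolation=cv2.INTER_CUBIC))
E
```

```text
t 16.525 pos [0.4635 0.1544 0.0717] xax [0.992 0.129 0.001] zax [ 0.001  0.    -1.   ] F [-1.88 -1.83  8.49] g 0.473
```

View pics/w13c.png

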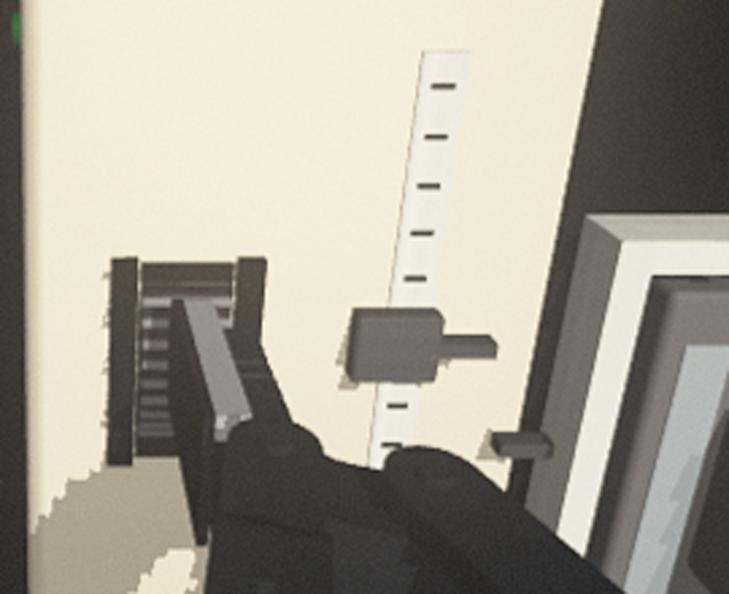

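```bash
python3 - <<'E'
from rel import *
import pickle
m=pickle.load(open("m13.pkl","rb"))
for z in(.0525,.055):
  t=onz(m,300+496/2.7,180+347/2.7,z);p=onz(m,300+492/2.7,180+444/2.7,z);print((t-p)[:2]@np.c_[ex,ey]*1000)
i=cv2.imread("pics/w13.png");cv2.imwrite("pics/w13d.png",cv2.resize(i[295:355,465:515],None,fx=10,fy=10,interpolation=cv2.INTER_CUBIC))
E
```

```text
[-2.65170035 21.27769846]
[-2.60574947 20.90898071]
```

View pics/w13d.png

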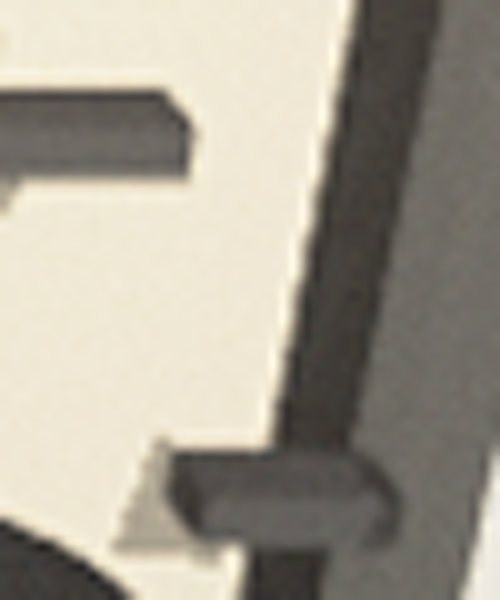

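{"name": "arm_command", "arguments": {
  "series": [
    [40,[0,0,-6],0],
    [40,[0,18,-6],0],
    [40,[0,18,-6],0],
    [40,[0,18,0.1],0],
    [40,[0,18,0.1],0]
  ]
}}

```text
t: 17.2
eef_pos: [0.466, 0.1355, 0.0712]
tool_rot: [0.0, 0.998, 0.064, 0.0]
contact_force: [-0.8, -3.3, 8.1]
gripper_width: 0.468
```

{"name": "arm_command", "arguments": {
  "series": [
    [40,[0,-4,0],0],
    [40,[0,-8,0],0],
    [40,[0,-12,0],0],
    [40,[0,-16,0],0],
    [40,[0,-18,0],0],
    [40,[0,-18,0],0]
  ]
}}

```text
t: 17.95
eef_pos: [0.4635, 0.1544, 0.0716]
tool_rot: [-0.0, 0.998, 0.065, 0.0]
contact_force: [-2.3, -0.6, 8.6]
gripper_width: 0.464
```

{"name": "arm_command", "arguments": {
  "series": [
    [40,[0,0,-6],0],
    [40,[0,18,-6],0],
    [40,[0,18,-6],0],
    [40,[0,18,0.1],0],
    [40,[0,18,0.1],0]
  ]
}}

```text
t: 18.58
eef_pos: [0.466, 0.1354, 0.0711]
tool_rot: [0.0, 0.998, 0.064, 0.0]
contact_force: [-1.7, -3.0, 7.9]
gripper_width: 0.468
```

```bash
python3 - <<'E'
from h import *
import pickle
show();m=camera_model("wrist");im=read_camera("wrist");cv2.imwrite("pics/w14.png",im);pickle.dump(m,open("m14.pkl","wb"))
cv2.imwrite("pics/w14c.png",cv2.resize(im[180:400,300:570],None,fx=2.7,fy=2.7,interpolation=cv2.INTER_CUBIC))
cv2.imwrite("pics/w14d.png",cv2.resize(im[245:305,440:500],None,fx=10,fy=10,interpolation=cv2.INTER_CUBIC))
E
```

```text
t 18.575 pos [0.466  0.1354 0.0711] xax [ 0.992  0.128 -0.   ] zax [ 0.    -0.001 -1.   ] F [-1.74 -3.    7.92] g 0.468
```

View pics/w14c.png

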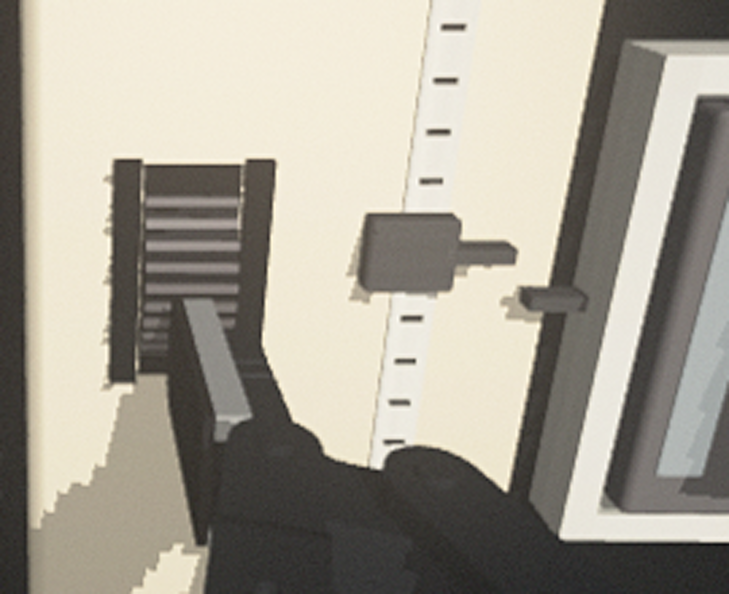

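View pics/w14d.png

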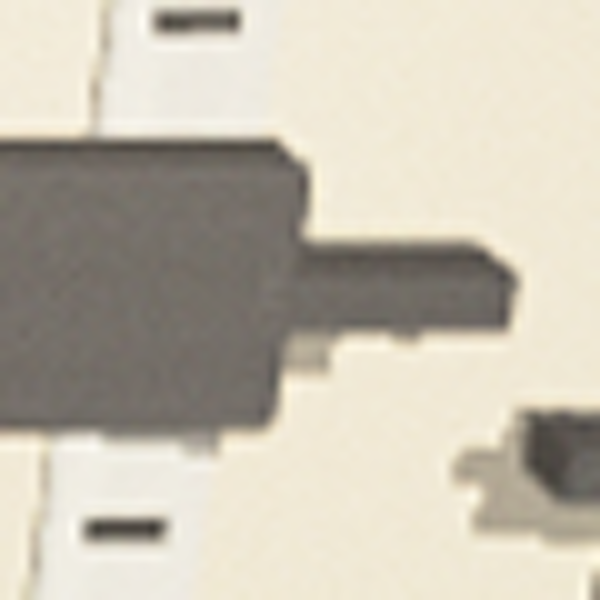

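```bash
python3 - <<'E'
from rel import *
import pickle
m=pickle.load(open("m14.pkl","rb"))
i=cv2.imread("pics/w14.png")
cv2.imwrite("pics/w14e.png",cv2.resize(i[262:306,468:528],None,fx=12,fy=12,interpolation=cv2.INTER_CUBIC))
for z in(.0525,.055):
  t=onz(m,491.3,274.9,z);p=onz(m,495.5,292.4,z);print((t-p)[:2]@np.c_[ex,ey]*1000)
E
```

```text
[-3.61721962  9.38186751]
[-3.55425536  9.21855912]
```

View pics/w14e.png

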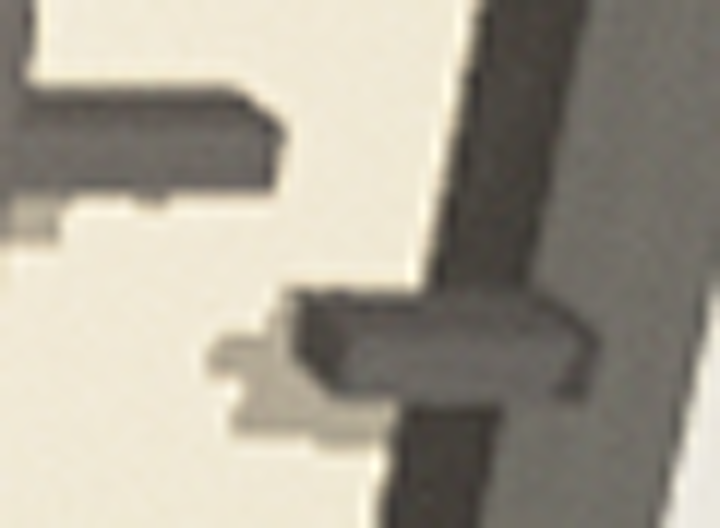

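{"name": "arm_command", "arguments": {
  "series": [
    [40,[0,-4,0],0],
    [40,[0,-8,0],0],
    [40,[0,-12,0],0],
    [40,[0,-13,0],0],
    [40,[0,-13,0],0],
    [40,[0,-13,0],0]
  ]
}}

```text
t: 19.38
eef_pos: [0.4641, 0.1492, 0.0715]
tool_rot: [0.0, 0.998, 0.065, 0.0]
contact_force: [-1.2, -0.8, 9.4]
gripper_width: 0.47
```

```bash
python3 - <<'E'
from rel import *
import pickle
show();m=camera_model("wrist");im=read_camera("wrist");cv2.imwrite("pics/w15.png",im);pickle.dump(m,open("m15.pkl","wb"))
c=proj(m,[.545,.161,.054]).astype(int);print(c)
x,y=c[0]-25,c[1]-22
print(x,y);cv2.imwrite("pics/w15e.png",cv2.resize(im[y:y+44,x:x+60],None,fx=12,fy=12,interpolation=cv2.INTER_CUBIC))
C=-np.array(m["R"]).T@m["t"];print(C, (C[:2]-[.545,.161])@np.c_[ex,ey])
E
```

```text
t 19.375 pos [0.4641 0.1492 0.0715] xax [0.992 0.129 0.   ] zax [ 0.001 -0.    -1.   ] F [-1.21 -0.78  9.36] g 0.47
[487 301]
462 279
[0.45350323 0.23153209 0.19660455] [-0.08172177  0.08165773]
```

View pics/w15e.png

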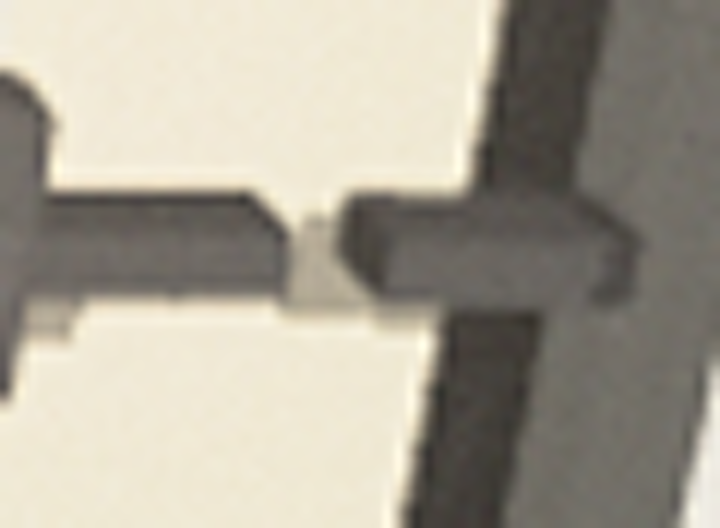

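{"name": "arm_command", "arguments": {
  "series": [
    [40,[0,0,-6],0],
    [40,[0,0,-34],0],
    [40,[20,40,-34],0],
    [40,[40,82,-34],0],
    [40,[40,82,-34],0],
    [40,[40,82,-34],0],
    [40,[40,82,-34],0]
  ]
}}

```text
t: 20.3
eef_pos: [0.5135, 0.074, 0.1051]
tool_rot: [-0.0, 0.998, 0.066, -0.0]
contact_force: [-0.5, 0.4, 0.8]
gripper_width: 0.469
```

```bash
cat > look.py <<'E'
from rel import *
import sys,pickle
n=sys.argv[1]
show();m=camera_model("wrist");im=read_camera("wrist");cv2.imwrite(f"pics/w{n}.png",im);pickle.dump(m,open(f"m{n}.pkl","wb"))
c=proj(m,[.547,.161,.054]).astype(int);print(c)
x,y=c[0]-30,c[1]-22
print(x,y);cv2.imwrite(f"pics/w{n}e.png",cv2.resize(im[y:y+44,x:x+60],None,fx=12,fy=12,interpolation=cv2.INTER_CUBIC))
C=-np.array(m["R"]).T@m["t"];print(C, (C[:2]-[.545,.161])@np.c_[ex,ey])
E
python3 look.py 16
```

```text
t 20.3 pos [0.5135 0.074  0.1051] xax [ 0.991  0.131 -0.001] zax [-0.001  0.001 -1.   ] F [-0.53  0.4   0.77] g 0.469
[408 126]
378 104
[0.50282931 0.15620469 0.23021902] [-0.04243764  0.00063899]
```

View pics/w16.png

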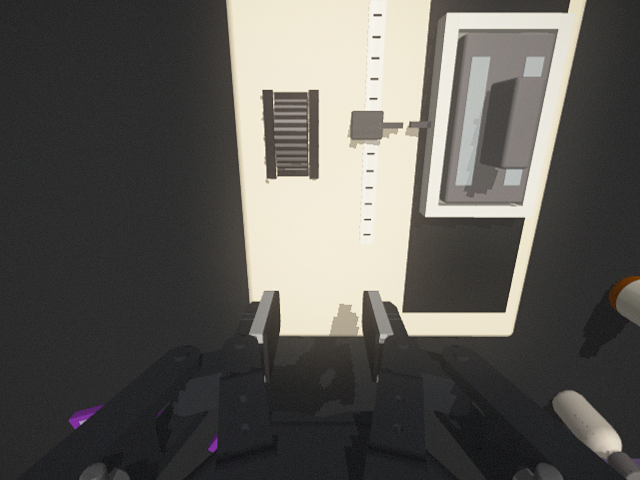

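View pics/w16e.png

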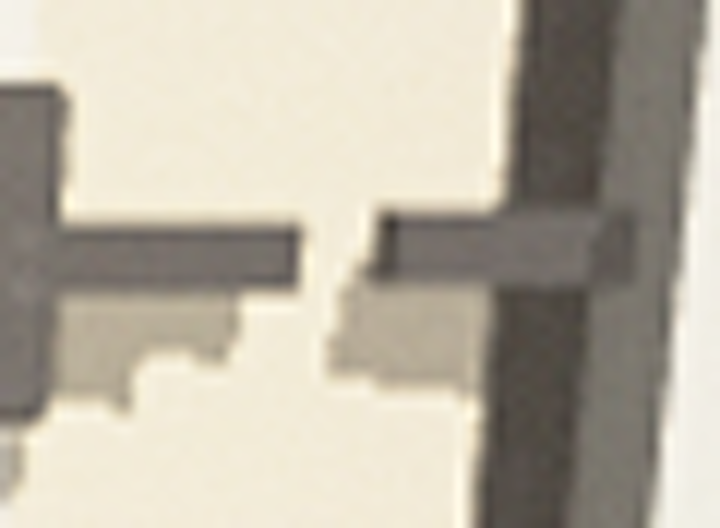

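```bash
cat > meas.py <<'E'
from rel import *
import sys,pickle
n=sys.argv[1]; m=pickle.load(open(f"m{n}.pkl","rb")); g=cv2.cvtColor(cv2.imread(f"pics/w{n}.png"),cv2.COLOR_BGR2GRAY).astype(float)
c=proj(m,[.547,.161,.054]).astype(int); x0,y0=c[0]-30,c[1]-22
def band(cols,r0,r1):
    # darkest band centre: half-max crossings of dark band against bright bg
    R=[]
    for u in cols:
        p=g[r0:r1,u]; k=int(np.argmin(p)); bgU=p[:max(1,k)].max(); lo=p[k]; 
        th=(bgU+lo)/2
        j=k
        while p[j]<th: j-=1
        up=j+(p[j]-th)/(p[j]-p[j+1])
        R.append((u,r0+up))
    return R
for a in sys.argv[2:]:
    nm,u0,u1,r0,r1,z=a.split(",");u0,u1,r0,r1=map(int,(u0,u1,r0,r1))
    P=[onz(m,u,v,float(z))[:2]@np.c_[ex,ey]*1000 for u,v in band(range(u0,u1),r0,r1)]
    print(nm,np.round([v for _,v in band(range(u0,u1),r0,r1)],2),"y",np.round([p[1] for p in P],2))
E
python3 - <<'E'
import cv2
g=cv2.cvtColor(cv2.imread("pics/w16.png"),cv2.COLOR_BGR2GRAY)
print("cols 384..",);print(g[116:134,384:434:2])
E
```

```text
cols 384..
[[234 236 235 236 237 236 235 235 235 235 234 235 235 234 234 235 234 235
  148  80  82  76 100 114 117]
 [233 236 235 237 235 236 234 234 235 235 234 234 236 235 234 234 233 236
  137  79  84  76  95 114 119]
 [233 236 235 235 236 236 236 235 235 235 235 236 235 236 235 234 234 238
  120  84  82  74 105 115 121]
 [236 236 235 235 236 237 236 235 236 236 236 234 235 235 236 236 236 240
  120  79  76  73 111 116 120]
 [240 238 238 237 237 237 235 236 238 235 237 236 236 229 231 231 232 235
  109  82  80  75 109 115 120]
 [236 231 233 233 231 232 232 232 231 230 237 235 239 159 181 183 180 180
   96  96  94  96 103 101 118]
 [183 184 182 182 185 183 181 183 181 179 237 236 241  69 108 109 103 106
  112 111 114 112  98  88 114]
 [110 109 110 109 107 110 106 109 107 102 234 236 236  73 111 111 110 112
  113 113 111 111  92  87 120]
 [116 114 117 114 113 114 112 114 114 104 235 237 221  80 115 114 112 110
  114 110 111 113  92  90 119]
 [118 117 114 112 114 115 114 112 112 105 239 237 196  81 114 113 113 111
  113 108 111 113  89  93 119]
 [113 113 117 115 115 114 112 113 116 114 239 241 140  82 110 111 109 110
  113 111 114 112  89  94 119]
 [112 112 111 111 110 113 110 109 106 124 236 227 153 118 132 133 130 123
  103 102 101  99  99 101 117]
 [145 144 141 144 140 146 144 177 184 188 237 194 175 162 167 165 166 144
   76  77  76  74 107 119 116]
 [181 178 177 178 177 177 178 234 242 239 236 195 173 176 175 173 176 153
   74  80  72  73 119 120 115]
 [179 176 178 176 176 175 172 229 237 236 237 197 175 174 175 172 173 153
   74  78  76  74 117 119 117]
 [178 177 175 173 175 174 173 228 236 236 237 189 175 173 172 175 172 143
   73  75  79  83 116 120 119]
 [175 175 176 174 175 170 172 233 235 235 240 171 172 174 172 175 173 131
   75  76  75  76 117 121 116]
 [177 174 173 201 210 182 167 238 236 235 240 169 174 173 171 175 173 125
   71  75  78  81 116 123 120]]
```

{"name": "arm_command", "arguments": {
  "series": [
    [40,[-20,-40,0],0],
    [40,[-40,-82,0],0],
    [40,[-40,-82,15],0],
    [40,[-40,-82,28],0],
    [40,[-40,-82,28],0],
    [40,[-40,-82,28],0],
    [40,[-40,-82,31],0],
    [40,[-40,-82,31],0]
  ]
}}

```text
t: 21.35
eef_pos: [0.4642, 0.1485, 0.0742]
tool_rot: [0.0, 0.998, 0.064, 0.0]
contact_force: [0.1, -0.6, -0.6]
gripper_width: 0.468
```

{"name": "arm_command", "arguments": {
  "series": [
    [40,[0,0,1.5],0],
    [40,[0,0,2.6],0],
    [40,[0,0,2.6],0],
    [40,[0,0,2.6],0]
  ]
}}

```text
t: 21.85
eef_pos: [0.4642, 0.1488, 0.072]
tool_rot: [0.0, 0.998, 0.064, 0.0]
contact_force: [-1.3, -1.6, 5.4]
gripper_width: 0.468
```

```bash
python3 look.py 17; python3 - <<'E'
import cv2,numpy as np
for n,x in((15,0),(17,0)):
    i=cv2.imread(f"pics/w{n}.png")
    cv2.imwrite(f"pics/z{n}.png",i[279:323,462:522])
a=[cv2.imread(f"pics/z{n}.png") for n in(15,17)]
cv2.imwrite("pics/z1517.png",cv2.resize(np.vstack(a),None,fx=6.5,fy=6.5,interpolation=cv2.INTER_CUBIC))
E
```

```text
t 21.85 pos [0.4642 0.1488 0.072 ] xax [0.992 0.129 0.   ] zax [ 0.001 -0.    -1.   ] F [-1.3  -1.56  5.45] g 0.468
[491 300]
461 278
[0.45360796 0.23109772 0.19708865] [-0.08167347  0.08121354]
```

View pics/z1517.png

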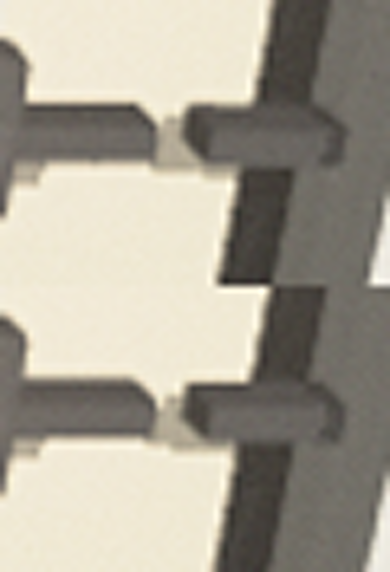

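{"name": "arm_command", "arguments": {
  "series": [
    [40,[0,0.4,0.1],0],
    [40,[0,0.8,0.1],0],
    [40,[0,0.8,0.1],0],
    [40,[0,0.8,0.1],0]
  ]
}}

```text
t: 22.4
eef_pos: [0.4643, 0.1486, 0.072]
tool_rot: [-0.0, 0.998, 0.065, 0.0]
contact_force: [-2.3, 0.3, 6.4]
gripper_width: 0.467
```

{"name": "arm_command", "arguments": {
  "series": [
    [40,[0,0,-3],0],
    [40,[0,0,-34],0],
    [40,[20,40,-34],0],
    [40,[40,82,-34],0],
    [40,[40,82,-34],0],
    [40,[40,82,-34],0],
    [40,[40,82,-34],0]
  ]
}}

```text
t: 23.28
eef_pos: [0.5136, 0.073, 0.1055]
tool_rot: [-0.0, 0.998, 0.065, -0.0]
contact_force: [0.1, -0.5, 0.0]
gripper_width: 0.467
```

```bash
python3 look.py 18; python3 - <<'E'
import cv2
g=cv2.cvtColor(cv2.imread("pics/w18.png"),cv2.COLOR_BGR2GRAY)
print(g[116:134,384:434:2])
E
```

```text
t 23.275 pos [0.5136 0.073  0.1055] xax [ 0.991  0.131 -0.   ] zax [-0.  0. -1.] F [ 0.1  -0.47  0.  ] g 0.467
[408 124]
378 102
[0.50298846 0.15528518 0.23059027] [-0.04239744 -0.00029332]
[[240 236 236 236 236 234 234 234 235 236 236 236 235 235 236 236 233 240
  111  82  84  75 110 115 119]
 [239 235 238 236 237 236 237 236 235 236 234 235 235 236 235 236 236 242
   96  82  81  77 110 118 121]
 [238 238 237 237 237 235 237 237 237 236 237 235 237 228 231 230 232 236
   93  82  78  73 109 114 117]
 [234 232 234 233 233 233 232 233 233 231 236 236 232 162 182 181 182 182
   98  96  97  94 103 101 118]
 [186 186 185 181 183 183 182 182 183 176 236 235 216  74 106 109 107 106
  110 111 111 112  93  87 120]
 [112 110 107 108 108 108 108 109 106  99 238 236 218  80 114 112 111 110
  115 110 112 111  90  92 120]
 [115 112 116 113 113 117 116 113 115 101 238 237 207  82 114 113 112 110
  110 112 111 111  89  91 117]
 [114 118 111 114 113 117 115 115 113 117 238 237 168  87 112 111 111 113
  111 114 110 112  90  98 117]
 [113 114 115 116 115 114 114 115 114 130 238 227 131  85 112 110 110 
[... 280 characters left out ...]
41 240 237 196 173 171 177 172 174 148
   72  74  75  74 118 123 115]
 [177 177 175 175 176 176 175 230 237 236 237 190 171 174 176 173 173 131
   73  77  73  79 118 119 116]
 [179 174 174 175 174 176 174 228 237 236 238 170 174 173 175 172 172 126
   79  73  76  75 115 119 117]
 [177 176 171 173 170 172 171 233 237 235 238 174 172 171 172 173 173 117
   77  77  78  82 116 121 116]
 [175 175 174 211 208 180 169 239 235 234 239 170 174 173 173 171 172 118
   76  78  75  92 119 119 117]
 [176 177 172 240 239 218 207 236 236 235 225 168 170 171 171 172 177 114
   77  75  75  97 119 119 116]
 [173 175 172 239 235 237 238 236 234 234 217 208 178 169 169 170 172 107
   76  75  73  95 117 122 112]]
```

View pics/w18e.png

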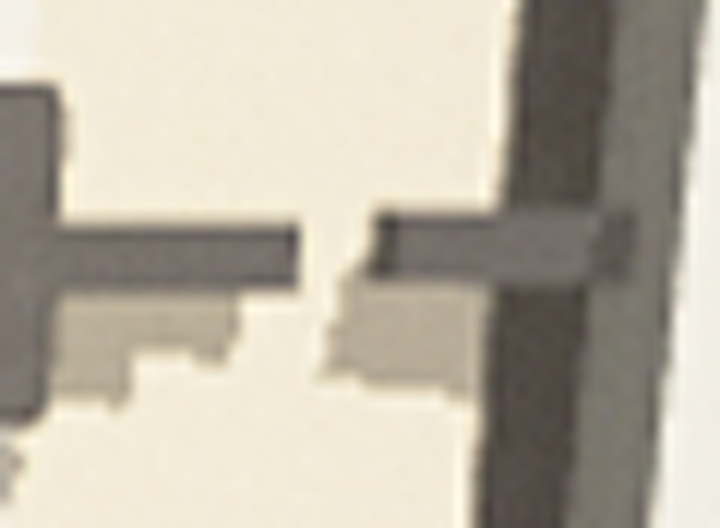

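{"name": "arm_command", "arguments": {
  "series": [
    [40,[-20,-40,0],0],
    [40,[-40,-82.8,0],0],
    [40,[-40,-82.8,15],0],
    [40,[-40,-82.8,28],0],
    [40,[-40,-82.8,28],0],
    [40,[-40,-82.8,28],0],
    [40,[-40,-82.8,31],0],
    [40,[-40,-82.8,31],0]
  ]
}}

```text
t: 24.32
eef_pos: [0.4642, 0.1485, 0.0745]
tool_rot: [0.0, 0.998, 0.064, 0.0]
contact_force: [-0.2, -0.5, 0.2]
gripper_width: 0.469
```

{"name": "arm_command", "arguments": {
  "series": [
    [40,[0,0,1.5],0],
    [40,[0,0,2.9],0],
    [40,[0,0,2.9],0],
    [40,[0,0.6,2.9],0],
    [40,[0,1.2,2.9],0],
    [40,[0,1.6,2.9],0],
    [40,[0,1.6,2.9],0],
    [40,[0,1.6,2.9],0]
  ]
}}

```text
t: 25.32
eef_pos: [0.4643, 0.1481, 0.0721]
tool_rot: [-0.0, 0.998, 0.065, 0.0]
contact_force: [-1.9, 1.4, 5.8]
gripper_width: 0.467
```

```bash
python3 look.py 19; python3 - <<'E'
import cv2
g=cv2.cvtColor(cv2.imread("pics/w19.png"),cv2.COLOR_BGR2GRAY)
for n in (17,19):
    g=cv2.cvtColor(cv2.imread(f"pics/w{n}.png"),cv2.COLOR_BGR2GRAY)
    print(g[292:308,468:512:3])
E
```

```text
t 25.325 pos [0.4643 0.1481 0.0721] xax [0.992 0.129 0.001] zax [ 0.001  0.001 -1.   ] F [-1.89  1.37  5.78] g 0.467
[491 299]
461 277
[0.45359813 0.23027887 0.1972465 ] [-0.08178798  0.08040267]
[[222 222 223 220 220 236 233 236 237 238 238  77  70  65 106]
 [138 138 139 136 139 211 234 237 206 204 206  75  78  74  99]
 [ 90  89  84  91  87 123 235 241  79  78  76  88  89  87  70]
 [ 89  93  93  91  88  84 236 222  81  89  83  92  85  90  76]
 [ 95  96  95  95  97  89 230 169  74  89  89  86  87  87  84]
 [103 105 102 102 100 103 205 168  73  96  95  96  94  95  94]
 [109 109 109 109 110 108 156 145  70 103 104 103 103 104 102]
 [109 109 106 107 107 108 161 150  72 107 105 106 101 103 101]
 [108 107 106 107 104 107 166 170  73 106 105 104 106 103 100]
 [106 104 100  99  96  98 165 168 106 103 103 103 104 105 106]
 [133 183 182 180 180 183 168 167 150 117 100  94  94  99  97]
 [199 239 240 238 240 240 205 164 169 149 104  73  76  97 101]
 [228 235 235 235 234 235 235 201 207 204 110  63  63 102 109]
 [230 233 233 234 235 233 234 236 236 236 106  67  65 104 111]
 [235 234 234 233 234 
[... 413 characters left out ...]
9  90]
 [109 109 107 106 105 108 149 156  71  98  99 101 101  96  96]
 [108 106 107 106 107 106 165 162  72 107 105 103 104 103 103]
 [110 107 106 107 105 105 163 174  72 105 105 102 102 101 102]
 [110 117 107 114 117 116 163 169  89 108 102 103 104 101 101]
 [142 195 188 192 195 194 165 168 148 102 105 106 107 105  98]
 [200 239 241 239 238 239 206 176 172 130 107  92  91  95  98]
 [227 235 234 235 234 235 236 216 206 206 109  62  68  95 110]
 [230 234 234 233 235 232 234 235 235 237 109  67  68 102 108]
 [235 233 234 233 234 232 233 233 234 232 111  66  65 105 107]
 [234 233 235 233 234 234 232 232 232 233 104  66  64 109 110]
 [233 233 234 233 233 232 233 233 233 234  76  66  63 108 109]]
```

View pics/w19e.png

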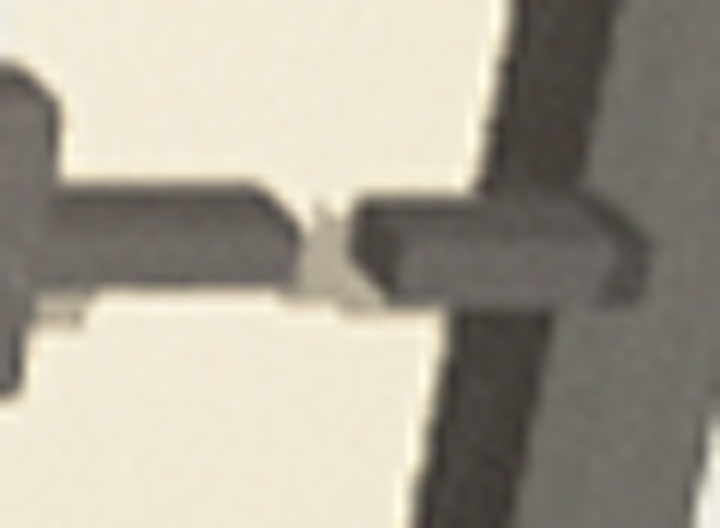

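{"name": "arm_command", "arguments": {
  "series": [
    [40,[0,0.3,0.1],0],
    [40,[0,0.5,0.1],0],
    [40,[0,0.5,0.1],0],
    [40,[0,0.5,0.1],0]
  ]
}}

```text
t: 25.88
eef_pos: [0.4643, 0.1477, 0.072]
tool_rot: [-0.0, 0.998, 0.065, 0.0]
contact_force: [-2.1, 1.3, 6.4]
gripper_width: 0.461
```

{"name": "arm_command", "arguments": {
  "series": [
    [40,[0,0,-3],0],
    [40,[0,0,-34],0],
    [40,[20,40,-34],0],
    [40,[40,82,-34],0],
    [40,[40,82,-34],0],
    [40,[40,82,-34],0],
    [40,[40,82,-34],0]
  ]
}}

```text
t: 26.75
eef_pos: [0.5138, 0.0717, 0.1055]
tool_rot: [-0.0, 0.998, 0.065, -0.0]
contact_force: [-1.1, -0.7, 1.0]
gripper_width: 0.471
```

```bash
python3 look.py 20; python3 - <<'E'
import cv2
g=cv2.cvtColor(cv2.imread("pics/w20.png"),cv2.COLOR_BGR2GRAY)
print(g[114:132,386:420:2])
E
```

```text
t 26.75 pos [0.5138 0.0717 0.1055] xax [ 0.991  0.131 -0.   ] zax [-0.  0. -1.] F [-1.15 -0.69  0.97] g 0.471
[408 121]
378 99
[0.50316229 0.15397029 0.23058366] [-0.04239325 -0.00161964]
[[236 234 236 236 236 237 236 235 236 235 235 235 234 234 235 235 238]
 [239 237 237 238 237 237 236 237 236 235 235 234 234 235 236 235 239]
 [232 234 232 234 231 232 233 232 231 237 235 234 237 239 239 239 242]
 [184 181 184 182 181 183 183 181 177 236 235 237 208 218 215 217 223]
 [111 110 108 108 107 106 108 107 100 232 235 241  87 125 125 128 127]
 [116 114 111 117 117 111 111 112 107 235 237 236  72 112 110 110 107]
 [115 116 115 113 117 114 116 114 107 236 236 219  76 114 112 111 112]
 [115 115 114 116 114 112 117 116 106 237 237 199  84 112 112 113 111]
 [113 113 115 114 108 112 112 107  99 239 227 145  83 112 111 111 111]
 [133 135 134 135 165 131 131 163 156 238 195 140 105 125 124 123 129]
 [170 167 168 164 208 165 196 229 226 235 194 166 150 157 157 156 152]
 [175 177 177 176 173 175 233 238 236 237 196 174 178 177 176 174 155]
 [174 175 175 177 175 172 230 237 236 238 186 174 173 173 172 176 155]
 [174 176 171 175 173 171 229 236 236 238 173 173 173 172 174 174 145]
 [176 174 204 182 171 168 232 235 235 239 172 173 173 173 172 172 131]
 [177 172 235 219 210 207 237 235 234 240 169 174 173 174 172 174 124]
 [176 169 239 237 237 238 235 235 235 227 172 171 173 170 170 173 117]
 [173 169 238 236 236 236 237 235 234 191 173 175 171 201 168 170 120]]
```

View pics/w20e.png

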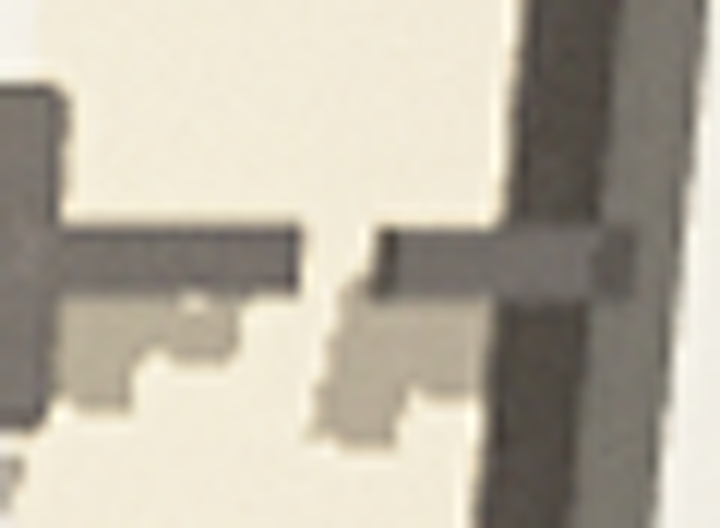

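{"name": "arm_command", "arguments": {
  "series": [
    [40,[0,0,-40],0],
    [40,[0,20,-80],0],
    [40,[0,20,-80],0],
    [40,[0,20,-80],0],
    [40,[0,20,-80],0]
  ]
}}

```text
t: 27.42
eef_pos: [0.5161, 0.0513, 0.1844]
tool_rot: [-0.0, 0.998, 0.065, -0.001]
contact_force: [0.1, 0.4, 0.0]
gripper_width: 0.468
```

```bash
python3 look.py 21; python3 - <<'E'
from h import *
t=read_camera("top");cv2.imwrite("pics/top21.png",t)
s=read_camera("side");cv2.imwrite("pics/side21.png",s)
E
```

```text
t 27.425 pos [0.5161 0.0513 0.1844] xax [ 0.992  0.13  -0.002] zax [-0.002 -0.    -1.   ] F [0.12 0.38 0.03] g 0.468
[384  91]
354 69
[0.50572267 0.13359582 0.30951831] [-0.04246042 -0.02215425]
```

View pics/w21.png

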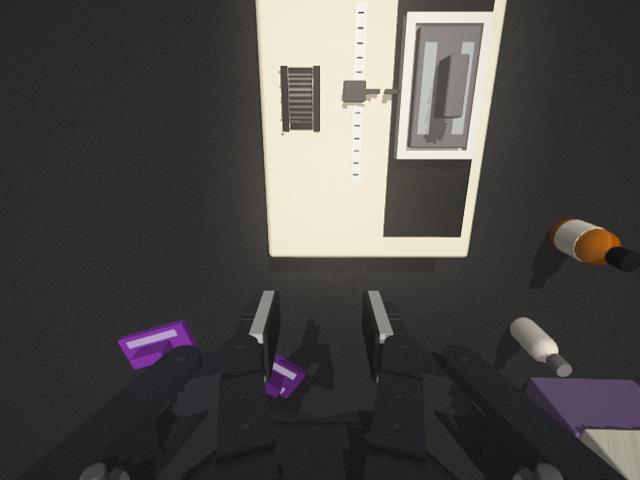

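View pics/side21.png

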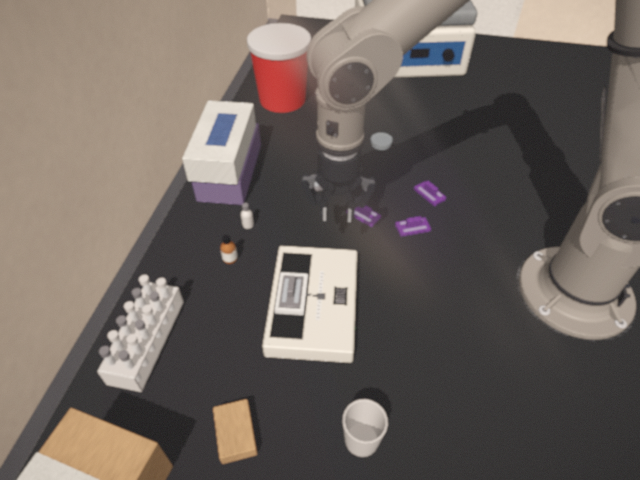

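View pics/w21e.png

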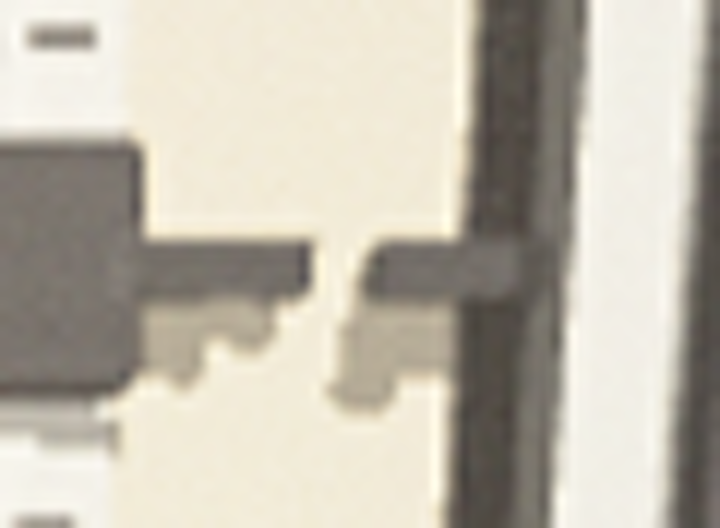

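Both tips lie on the same image row (about row 91, columns 379 and 385). The holder sits flat in the tray, the bystanders are where they started, and the arm is clear, so I'm handing in.

```bash
python3 -c "
from station import bot
print(bot.hand_in())"
```

```text
the job is handed in; nothing more can be done
None
```

I laid the oblong holder in the tray and let go of it. I then rolled the thumbwheel with one fingertip until the pointer stood opposite the cursor's tooth, and handed in at about 27.5 s with the arm clear.

- **Holder:** it touched the tray floor with the tool at 85.4 mm, so the floor is about 55.6 mm up. I kept pressing a little too long there, to about 16 N, before backing off. The last wrist and side pictures show it lying flat inside the walls.
- **Wheel:** four full strokes and two part strokes at about 6–10 N. Several readings (8–10 N) were above the 4–8 N you gave, and none reached the 15 N limit. The tray overshot by about 0.4 mm, so I rolled the wheel back. The first roll-back did nothing because of stiction; the second worked.
- **Pointer against tooth:** the near-overhead view after the last roll put the pointer about 0.2 mm short of the tooth, and I left it there. The final picture, from farther off, shows both tips on the same row. The earlier oblique views were up to about 1 mm out on the remaining travel, probably because the two tips stand at slightly different heights, so I relied on the overhead views.
- **Other things:** the bystanders I could see in the last side picture look unmoved, but I only checked by eye. The arm hides the square holder and one purple piece in that picture, and I took a final top picture but did not look at it.

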